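# Load forearm shells on the finishing jig

## Robot

A 6-joint arm with a two-finger parallel gripper is mounted at the origin on the work surface. World frame = base frame: x ahead of the robot, y to its left, z up, the work surface at z = 0. Lengths are in m, angles in rad, forces in N, time in s.
With the tool pointing down it reaches from about 0.35 to 0.975 m from the base axis. Payload 4.9 kg.
Tool frame: the origin (TCP) lies on the centre line of the jaws, within the pads' length; the fingertips stand ahead of it and the grasp point (between the pads) is the TCP (arm.tip_reach is the y of the fingertips in the tool frame, in m); y points along the fingers, x is the direction in which the jaws open and shut, and the axes are right-handed (so a half turn about y gives the same grasp; the last joint's range is limited). The gripper opens to 85 mm and grips with 20 to 120 N. Pads are 22 mm wide; open, the fingers measure 114 mm over their backs; the gripper's body (76 mm by 85 mm) begins 54 mm behind the grasp point. The pads swing forward as they close: fully open they stand 13 mm farther back than shut.
Start: joints at [-0.119, 0.053, 1.613, -0, 1.476, -0.119], TCP at [0.625, 0, 0.22] pointing down, gripper open.
Joint ranges: [-3.01, 3.01], [-1.01, 2.22], [0.06, 2.58], [-1.02, 4.17], [0.09, 2.62], [-3.14, 3.14]. Speed limits (rad/s): [2.57, 2.57, 3.14, 3.14, 3.14, 3.14].

## Interface

Orientations are given as [roll, pitch, yaw] about the fixed x, y, z axes, in that order (R = Rz(yaw) Ry(pitch) Rx(roll)).
In Python, from bench import arm gives the robot as it stands.
- The arm moves only by the tool apply_moves, never from a script. Its argument "deltas" is text: rows parted by semicolons, each of 5 numbers parted by spaces: the opening, from -1 (shut) to 1 (fully open), then the shift along the world's x, y, z as a fraction of full scale, then the turn about the world's z as a fraction of full scale. In form: fingers x y z turn; .... A call has 1 to 8 rows; each row is the pose to reach, as a shift and turn from the pose commanded when the call began, turning the shorter way round; what a row does not reach only later rows make up. Full scale, the value 1, is 0.1 m for a shift and pi rad for a turn. A row lasts 1/8 s, in which the tool goes at most 62.5 mm and 10.7 degrees, less where a joint would pass 70% of its speed; a pose out of reach is approached as far as the arm can. A call with a number of a shift or a turn outside -1 to 1 is refused whole. A call with a gripper value outside its range is refused whole. The fingers move at their own pace and stop on an object; "newtons" is the grip in N (left out, the last holds). Time passes only in rows, so rows that repeat a pose let the fingers close. It gives the time, the measured TCP pose, the force and the opening at its end, in the units of the state.
- arm.get_state(): the state, without advancing time (a new reading comes with each control period).
- arm.capture(name): name is "scene" or "side" or "wrist"; returns the picture (384x512x3 uint8, red, green, blue); there is no depth.
- arm.camera_info(name): a dict with "intrinsics" (3x3 intrinsics, pixels), "eye" and "orientation" of the camera in the world. Camera axes: x right, y down, z forward; pixel columns grow to the right and rows downward; lengths in m; the calibration is good to about 2 mm. A picture is of the moment at which its call begins: read the wrist's pose just before it. camera_info takes no time and is no camera call; for the wrist camera it gives the pose at the moment of the call.
- arm.finish_job(): hands the job in, once; it reports no verdict.
Trained networks look in the newest picture that a camera, given by its name, has taken for a name from the list of things; names that differ only in an ending like _2 or _b are one class to them, and where a whole thing is asked for, a point or a joint stands for the part that bears it (a point fixed in the world has none). Each returns a list of dicts, best first, with "confidence" (0 to 1); they miss things now and then, are a little off and sometimes report something else, mostly with a low value. They report only what shows in the picture. A call takes as long as a camera call. They do not tell look-alikes from the thing itself.
- arm.look_for(target, camera): "at" ([column, row] in pixels, amid what is visible of it).
- arm.masks_of(target, camera): "region" (384x512 bool, what is visible of it) and "at" ([column, row] in pixels, amid what is visible of it).
- arm.pinpoint(target, camera): "at" ([column, row] in pixels: a listed point, or the origin of a listed thing).
The state is a dict: "time": time; "qpos": joint angles; "qd": joint speeds; "joint_torque": joint torques, N m; "tcp_pos": TCP position; "orientation": TCP orientation; "ft_force": force on the tool from outside, world axes, zero at the start; "moment": the same for the moment, N m; "finger_gap": opening from 0.0 (shut) to 1.0 (fully open).
Only numpy, scipy, OpenCV 4.12 (cv2) and the standard library are available. Lean on these libraries where they do the work, as an engineer would, in place of code of your own. Each camera call takes 0.05 s, during which the arm holds its last target.

## Task

Get the mannequin finishing jig ready: swing the red clamp lever fully open, slide the three-spigot carriage until its red centre line is level with the red pointer, and swing the lever fully back to clamp it there. Then push every white forearm shell on the bench fully down onto a spigot of its own, flush on the carriage, and only once all are on swing the yellow lamp over the middle spigot and leave it there. Do not shift the paint tin, the jar or the sanding block.

Things in the scene. Friction and masses are not known exactly. Their poses are not given: they have to be found in the camera images.
- jig: fixed grey base plate, 12 mm thick, with an aluminium rail; origin on the bench under the rail, x across the rail away from the robot, y along the rail. The carriage slides along y; the lamp post (22 mm in diameter, 240 mm tall) stands at x = 220, y = 0 mm.
- carriage (a joint): position of the carriage along the jig's y (m), range -0.155 to 0.06. The carriage is an aluminium plate 100 x 320 mm, its top 46 mm above the bench, with three blue spigots 84 mm apart along y. Slides with about 6 N when unclamped, braked when clamped.
- carriage_grip (a point): centre of the top of the black upright post on the carriage, 24 mm in diameter, 62 mm tall above the carriage plate, 145 mm to the jig's -y side of the middle spigot: grip it to slide the carriage.
- carriage_index (a point): far (+x) edge of the carriage plate at the red centre line, on the plate's top. It is level with the pointer when its y in the mark's frame is 0.
- spigot0 (a point): centre of the foot of blue spigot 0 (-y end) on the top of the carriage plate; the spigot is 40 mm in diameter and 52 mm tall, its top 12 mm coned to 28 mm. z up; axes as the jig's.
- spigot1 (a point): centre of the foot of blue spigot 1 (middle) on the top of the carriage plate; the spigot is 40 mm in diameter and 52 mm tall, its top 12 mm coned to 28 mm. z up; axes as the jig's.
- spigot2 (a point): centre of the foot of blue spigot 2 (+y end) on the top of the carriage plate; the spigot is 40 mm in diameter and 52 mm tall, its top 12 mm coned to 28 mm. z up; axes as the jig's.
- mark: small red pointer block 26 mm wide, fixed on the base plate on the far side of the carriage; origin at its underside, axes as the jig's (y along the rail).
- lever (a joint): clamp lever angle (rad): 0 = clamped, lever pointing to the jig's +y; grows counter-clockwise seen from above, to the stop at 1.5 = open, lever pointing to the jig's -x (to the robot). Open beyond 1.1. It stays where it is left.
- lever_knob (a point): centre of the top of the red upright knob at the lever's end, 18 mm in diameter, 46 mm tall, 60 mm from the lever's axis.
- lever_hinge (a point): point on the lever's vertical axis, which is fixed to the carriage.
- lamp (a joint): swing of the lamp arm about its post (rad): 0 = arm points to the jig's -x, straight over the rail; grows clockwise seen from above, which takes the head to the jig's +y. Range -0.3 to 1.4; stiff (about 2 N at the head), stays where left.
- lamp_knob (a point): centre of the top of the black upright knob, 22 mm in diameter, 58 mm tall, standing on the centre of the yellow lamp head (92 mm in diameter, its underside 238 mm above the bench), 220 mm from the lamp's axis.
- lamp_hinge (a point): point on the lamp arm's vertical axis.
- shell_a: white mannequin forearm shell, 120 mm tall, about 300 g, standing upright, open end down. Origin: centre of its underside, z up. Grey coupling cuff 72 mm in diameter up to z = 30 mm, above it a tube of 56 mm up to z = 64 mm; bore 44 mm in diameter, 64 mm deep, open below. It narrows to the closed wrist, 36 mm in diameter from z = 80 to 120 mm, which is the place to grip. May be absent.
- shell_b: white mannequin forearm shell, 120 mm tall, about 300 g, standing upright, open end down. Origin: centre of its underside, z up. Grey coupling cuff 72 mm in diameter up to z = 30 mm, above it a tube of 56 mm up to z = 64 mm; bore 44 mm in diameter, 64 mm deep, open below. It narrows to the closed wrist, 36 mm in diameter from z = 80 to 120 mm, which is the place to grip. May be absent.
- shell_c: white mannequin forearm shell, 120 mm tall, about 300 g, standing upright, open end down. Origin: centre of its underside, z up. Grey coupling cuff 72 mm in diameter up to z = 30 mm, above it a tube of 56 mm up to z = 64 mm; bore 44 mm in diameter, 64 mm deep, open below. It narrows to the closed wrist, 36 mm in diameter from z = 80 to 120 mm, which is the place to grip. May be absent.
- tin: bystander: paint tin, 84 mm in diameter, 110 mm tall, origin at its underside.
- jar: bystander: amber jar, 64 mm in diameter, 85 mm tall, origin at its underside.
- sander: bystander: cork sanding block 100 x 60 x 26 mm, origin at its underside.
Things that resemble listed ones, but are neither listed nor needed, are in the scene too. What is shaped like the shell_c but purple is not meant.

How it is judged:
By the outcome, as a careful person would: the job done as asked, in the order asked, and still so for the second after the job is handed in, with the robot touching nothing.
Of shell_a, shell_b, shell_c only 2 to 3 are there at a start; the rules pass over those that are not, and their reading is None.
At some moment in a run one of shell_a, shell_b, shell_c may be knocked a few centimetres aside while the robot is not near it.
It also fails if it takes over 210 s, if anything falls off the work surface, if the arm or the gripper's body presses on something with over 40 N, if the wrist force passes 120 N, or if a joint passes its speed limit or range.

## Working session

There is one attempt and no reset: what is moved stays moved. The work goes in short steps, Python scripts to look and compute and a tool call to move; the robot and the scene stay as the last step left them, time stands still between calls to the robot, and variables do not carry over. Pictures are saved under pics/ and viewed, and the job is handed in when it is done.

Besides the shell and the picture viewer there is one more tool, called after ">>>" in YAML: its name, and indented under it one key for each argument. apply_moves: Moves the arm, as the interface text tells. Its arguments: {"type":"object","properties":{"deltas":{"type":"string"},"newtons":{"type":"number"}},"required":["deltas"]}

```bash
ls; mkdir -p pics; cat > h.py <<'E'
import numpy as np, cv2
from bench import arm
def save(n,f):
    im=arm.capture(n); cv2.imwrite('pics/'+f,cv2.cvtColor(im,cv2.COLOR_RGB2BGR)); return im
def ray(n,uv,info=None):
    c=info or arm.camera_info(n)
    K=np.array(c['intrinsics']);R=np.array(c['orientation'])
    if R.shape!=(3,3):
        from scipy.spatial.transform import Rotation as Ro
        R=Ro.from_euler('xyz',R).as_matrix()
    d=R@np.linalg.solve(K,[uv[0],uv[1],1.]); return np.array(c['eye']),d/np.linalg.norm(d)
def atz(n,uv,z,info=None):
    e,d=ray(n,uv,info); return e+d*(z-e[2])/d[2]
def tri(rays):
    A=np.zeros((3,3));b=np.zeros(3)
    for e,d in rays:
        P=np.eye(3)-np.outer(d,d);A+=P;b+=P@e
    p=np.linalg.solve(A,b); res=[np.linalg.norm((np.eye(3)-np.outer(d,d))@(p-e)) for e,d in rays]
    return p,res
E
python3 - <<'E'
from h import *
print(arm.get_state()); print(arm.tip_reach)
for n in ['scene','side','wrist']:
    print(n,arm.camera_info(n)); save(n,n+'0.png')
E
```

```text
pics
{'time': 0.0, 'qpos': array([-1.19004571e-01,  5.33586527e-02,  1.61427948e+00,  3.67941999e-05,
        1.47599767e+00, -1.18987281e-01]), 'qd': array([-0.00034406,  0.00074559, -0.00027309, -0.00010292, -0.00083575,
       -0.00010489]), 'joint_torque': array([ 2.70554956e-04, -3.93670499e+01, -3.70175600e+01, -1.62778279e-04,
        6.93513779e-03, -6.06393527e-06]), 'tcp_pos': array([6.24362580e-01, 8.44955831e-05, 2.18970599e-01]), 'orientation': array([-1.57051743e+00,  2.02435519e-03, -2.05275346e-05]), 'ft_force': array([0.55501298, 0.45110938, 0.87278931]), 'moment': array([ 0.01201627, -0.0113612 ,  0.0157072 ]), 'finger_gap': 0.9999467997083654}
0.019
scene {'intrinsics': array([[392.06415944,   0.        , 249.96564577],
       [  0.        , 392.06415944, 189.35321522],
       [  0.        ,   0.        ,   1.        ]]), 'eye': array([ 1.0818649 , -0.75540858,  0.84224471]), 'orientation': array([-2.20070371,  0.0105505 ,  0.64965625])}
side {'intrinsics': array([[349.9390336 ,   0.        , 257.68917394],
       [  0.        , 349.9390336 , 196.00459566],
       [  0.        ,   0.        ,   1.        ]]), 'eye': array([ 0.36833144, -1.00924644,  1.05734931]), 'orientation': array([-2.28613983, -0.0067415 , -0.15765452])}
wrist {'intrinsics': array([[276.51496546,   0.        , 256.38531001],
       [  0.        , 276.51496546, 190.47875532],
       [  0.        ,   0.        ,   1.        ]]), 'eye': array([0.62370474, 0.07212131, 0.37337422]), 'orientation': array([ 2.85205595e+00,  2.20026839e-03, -2.17275458e-05])}
```

View pics/scene0.png

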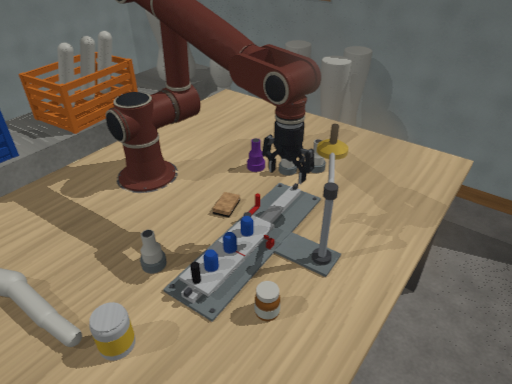

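View pics/side0.png

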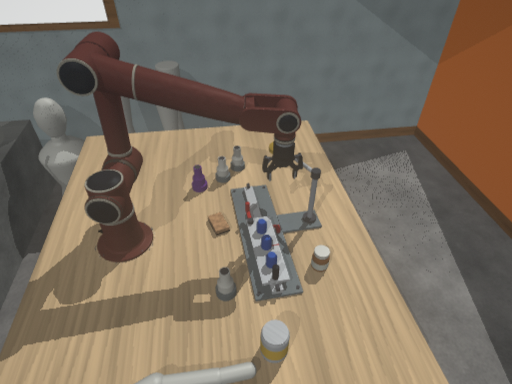

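View pics/wrist0.png

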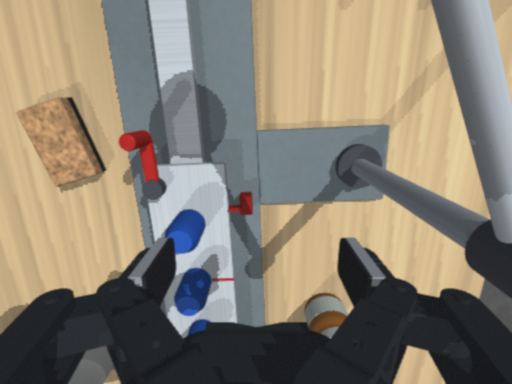

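```bash
cat > find.py <<'E'
from h import *
import sys
names=sys.argv[1].split(','); cams=sys.argv[2].split(',')
for c in cams: arm.capture(c)
for n in names:
    for c in cams:
        r=arm.pinpoint(n,c)
        print(n,c,[(np.round(x['at'],1).tolist(),round(x['confidence'],2)) for x in r[:4]])
E
python3 find.py carriage_grip,carriage_index,spigot0,spigot1,spigot2,mark,lever_knob,lever_hinge,lamp_knob,lamp_hinge,shell_a,jig,tin,jar,sander scene,side; python3 -c "
from bench import arm;print(arm.get_state()['time'])"
```

```text
carriage_grip scene [([191.7, 266.4], 0.96)]
carriage_grip side [([275.4, 265.1], 0.91)]
carriage_index scene [([242.4, 252.7], 0.89)]
carriage_index side [([278.6, 244.8], 0.74)]
spigot0 scene [([229.9, 249.0], 0.58), ([212.0, 266.8], 0.56)]
spigot0 side [([271.3, 263.4], 0.9), ([258.9, 231.2], 0.82), ([261.5, 248.0], 0.63)]
spigot1 scene [([229.9, 249.0], 0.58), ([212.0, 266.8], 0.56)]
spigot1 side [([271.3, 263.4], 0.9), ([258.9, 231.2], 0.82), ([261.5, 248.0], 0.63)]
spigot2 scene [([229.9, 249.0], 0.58), ([212.0, 266.8], 0.56)]
spigot2 side [([271.3, 263.4], 0.9), ([258.9, 231.2], 0.82), ([261.5, 248.0], 0.63)]
mark scene [([262.9, 246.1], 0.54), ([242.7, 254.7], 0.17)]
mark side [([275.6, 231.0], 0.42)]
lever_knob scene [([256.5, 191.3], 0.5), ([190.4, 267.1], 0.23)]
lever_knob side [([243.6, 201.4], 0.69)]
lever_hinge scene [([245.2, 213.6], 0.52)]
lever_hinge side [([250.7, 216.2], 0.54), ([273.8, 350.2], 0.21)]
lamp_knob scene [([331.9, 123.0], 0.61)]
lamp_knob side []
lamp_hinge scene [([330.2, 190.0], 0.77)]
lamp_hinge side [([314.3, 172.0], 0.56)]
shell_a scene [([152.8, 264.2], 0.75), ([259.3, 167.1], 0.63), ([287.8, 170.1], 0.59), ([315.8, 170.0], 0.53)]
shell_a side [([228.8, 291.6], 0.91), ([223.3, 175.4], 0.77), ([238.7, 166.8], 0.76), ([202.5, 187.7], 0.64)]
jig scene [([258.7, 232.9], 0.88)]
jig side [([255.3, 229.0], 0.94)]
tin scene [([118.6, 339.0], 0.81)]
tin side [([276.8, 349.2], 0.76)]
jar scene [([268.1, 312.0], 0.86)]
jar side [([321.5, 259.9], 0.65), ([270.1, 264.1], 0.51)]
sander scene [([229.1, 207.9], 0.62)]
sander side [([217.9, 222.4], 0.89), ([231.1, 292.8], 0.58)]
1.75
```

```bash
python3 - <<'E'
from h import *
P={'grip':((191.7,266.4),(275.4,265.1)),'index':((242.4,252.7),(278.6,244.8)),'s0':((212,266.8),(271.3,263.4)),'s1':((229.9,249),(261.5+4,248)),'mark':((262.9,246.1),(275.6,231)),'lknob':((256.5,191.3),(243.6,201.4)),'lhinge':((245.2,213.6),(250.7,216.2)),'lamph':((330.2,190),(314.3,172)),
'shA':((152.8,264.2),(228.8,291.6)),'shB':((287.8,170.1),(223.3,175.4)),'shC':((315.8,170),(238.7,166.8)),'tin':((118.6,339),(276.8,349.2)),'jar':((268.1,312),(321.5,259.9)),'sander':((229.1,207.9),(217.9,222.4)),'purple':((259.3,167.1),(202.5,187.7))}
for k,(a,b) in P.items():
    p,r=tri([ray('scene',a),ray('side',b)]); print(k,p.round(4),np.round(r,4))
print('lampknob z.298',atz('scene',(331.9,123),.298))
E
```

```text
grip [ 0.5484 -0.303   0.1142] [0.006 0.006]
index [ 0.5896 -0.1578  0.0577] [0.003 0.003]
s0 [ 0.5479 -0.2362  0.0474] [0.0008 0.0008]
s1 [ 0.5409 -0.1535  0.0413] [0.0018 0.0018]
mark [ 0.5987 -0.0678  0.0269] [0.0042 0.0042]
lknob [0.4851 0.0513 0.1024] [0.0005 0.0005]
lhinge [ 0.5041 -0.0279  0.0815] [0.0069 0.0069]
lamph [0.7531 0.0053 0.2539] [0.0021 0.0021]
shA [ 0.386  -0.3099  0.0172] [0.0006 0.0006]
shB [0.4221 0.3451 0.0109] [0.0066 0.0066]
shC [0.5053 0.4162 0.0041] [0.0048 0.0048]
tin [ 0.5083 -0.5266  0.0205] [0.0065 0.0065]
jar [ 0.7402 -0.2395  0.0223] [0.0089 0.0089]
sander [ 0.3735  0.0464 -0.0072] [0.0065 0.0065]
purple [3.177e-01 2.945e-01 3.000e-04] [0.0033 0.0033]
lampknob z.298 [0.61900738 0.2581169  0.298     ]
```

```bash
cat > w.py <<'E'
from h import *
import sys,json,os
# accumulate wrist pinpoints with rays
names=sys.argv[1].split(','); 
info=arm.camera_info('wrist'); save('wrist',sys.argv[2]+'.png')
info={k:np.array(v).tolist() for k,v in info.items()}
db=json.load(open('db.json')) if os.path.exists('db.json') else []
for n in names:
    r=arm.pinpoint(n,'wrist')
    for x in r[:4]:
        e,d=ray('wrist',x['at'],info)
        db.append([n,sys.argv[2],list(map(float,x['at'])),float(x['confidence']),e.tolist(),d.tolist()])
        print(n,np.round(x['at'],1),round(x['confidence'],2))
json.dump(db,open('db.json','w')); s=arm.get_state(); print(s['time'],s['tcp_pos'],s['ft_force'])
E
python3 w.py lever_knob,lever_hinge,mark,carriage_index,spigot1,lamp_hinge w1
```

```text
lever_knob [127.7 143.4] 0.95
lever_hinge [158.  191.1] 0.59
lever_hinge [109.  338.9] 0.21
mark [230.  277.5] 0.7
mark [238.8 201.1] 0.54
carriage_index [234.1 275.6] 0.93
carriage_index [188.5 222.5] 0.56
spigot1 [200.7 326.7] 0.71
spigot1 [196.8 278.3] 0.68
lamp_hinge [188.6 220. ] 0.6
2.1 [6.24980644e-01 5.21676310e-06 2.20209453e-01] [-0.63929859  0.02495752  0.04897435]
```

>>> apply_moves:
  deltas: "1 -0.6 -0.1 0.3 0; 1 -1 -0.2 0.3 0; 1 -1 -0.2 0.3 0; 1 -1 -0.2 0.3 0"

```text
time: 2.6
tcp_pos: [0.5254, -0.02, 0.2505]
orientation: [-1.571, -0.001, -0.0]
ft_force: [0.8, -0.3, -0.3]
finger_gap: 0.999
```

```bash
python3 w.py lever_knob,lever_hinge,mark,carriage_index,spigot1,carriage_grip w2
```

```text
lever_knob [232. 119.] 0.89
lever_knob [271.  304.8] 0.24
mark [309.7 179.1] 0.66
carriage_index [302.3 253.7] 0.9
spigot1 [269.9 254.9] 0.93
spigot1 [270.9 302.9] 0.92
spigot1 [262.3 199.2] 0.6
2.95 [ 0.52536746 -0.01988591  0.24996026] [-0.39814383 -0.6724122  -0.48631134]
```

View pics/w2.png

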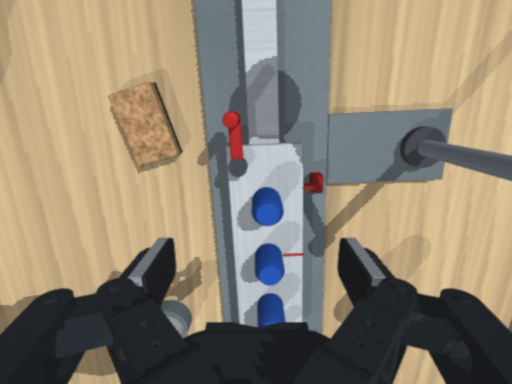

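```bash
python3 - <<'E'
from h import *
import json
db=json.load(open('db.json'))
R={}
for n,v,at,c,e,d in db: R.setdefault((n,v),[]).append((np.array(e),np.array(d),at))
S=lambda n,uv:ray(n,uv)
def t(n,*rs): p,r=tri(rs); print(n,p.round(4),np.round(r,4))
g=lambda n,v,i=0:R[(n,v)][i][:2]
t('knob',g('lever_knob','w1'),g('lever_knob','w2'),S('scene',(256.5,191.3)),S('side',(243.6,201.4)))
t('index',g('carriage_index','w1'),g('carriage_index','w2'))
t('mark',g('mark','w1',1),g('mark','w2'))
t('mark+',g('mark','w1',1),g('mark','w2'),S('scene',(262.9,246.1)),S('side',(275.6,231)))
t('s2',g('spigot1','w1',1),g('spigot1','w2',0))
for i in range(3):
  e,d=g('spigot1','w2',i);print('spig',i,e+d*(.046-e[2])/d[2])
i2=arm.camera_info('wrist')
print('hinge z.07',atz('wrist',(237,168),.07,i2))
for z in (.012,.02,.03): print('mark',atz('wrist',(316,183),z,i2))
print('idx', atz('wrist',(302,254.3),.046,i2), 'line in',atz('wrist',(285,255),.046,i2))
print('edges',atz('wrist',(302,144),.046,i2),atz('wrist',(304,320),.046,i2))
print('base edge',atz('wrist',(330.5,20),.012,i2),atz('wrist',(324,320),.012,i2))
E
```

```text
knob [0.4938 0.0415 0.1087] [0.0069 0.0054 0.0032 0.0097]
index [ 0.5927 -0.1556  0.0352] [0.0012 0.0012]
mark [ 0.6002 -0.0452  0.0263] [0.0012 0.0012]
mark+ [ 0.5987 -0.0523  0.0121] [0.0013 0.006  0.0107 0.0042]
s2 [ 0.5436 -0.1491  0.0507] [0.0008 0.0008]
spig 0 [ 0.54412273 -0.15270865  0.046     ]
spig 1 [ 0.54680699 -0.23564457  0.046     ]
spig 2 [ 0.53255761 -0.06732916  0.046     ]
hinge z.07 [ 0.50028197 -0.0185539   0.07      ]
mark [ 0.61163049 -0.0532085   0.012     ]
mark [ 0.60985208 -0.05105899  0.02      ]
mark [ 0.60762908 -0.0483721   0.03      ]
idx [ 0.59038044 -0.15120541  0.046     ] line in [ 0.5657418  -0.15236434  0.046     ]
edges [0.5828417  0.00787924 0.046     ] [ 0.59900191 -0.26684735  0.046     ]
base edge [0.61670964 0.15772639 0.012     ] [ 0.64046963 -0.29708882  0.012     ]
```

>>> apply_moves:
  deltas: "1 -0.2 0.4 -0.3 0; 1 -0.29 0.615 -0.7 0; 1 -0.29 0.615 -0.7 0; 1 -0.29 0.615 -0.7 0"
  newtons: 30

```text
time: 3.45
tcp_pos: [0.497, 0.0411, 0.1815]
orientation: [-1.571, -0.002, 0.0]
ft_force: [1.1, 0.1, 0.2]
finger_gap: 0.998
```

```bash
python3 - <<'E'
from h import *
for n in ['scene','wrist']: save(n,n+'1.png')
a=cv2.imread('pics/scene1.png')[130:270,170:350];b=cv2.imread('pics/wrist1.png')
cv2.imwrite('pics/c1.png',np.hstack([cv2.resize(a,(360,280)),cv2.resize(b,(373,280))]))
E
```

```text
(no output)
```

View pics/c1.png

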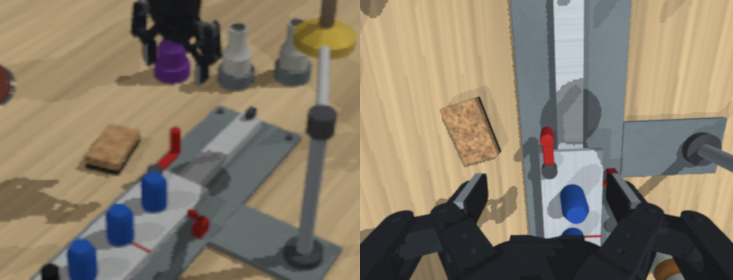

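```bash
python3 - <<'E'
from h import *
r=arm.pinpoint('lever_knob','wrist');print(r[:2])
i=arm.camera_info('wrist')
for z in (.095,.105,.115): print(atz('wrist',r[0]['at'],z,i))
E
```

```text
[{'at': [261.1, 196.0], 'confidence': 0.81}, {'at': [292.9, 323.5], 'confidence': 0.36}]
[0.50112144 0.0354461  0.095     ]
[0.50091392 0.03865117 0.105     ]
[0.50070641 0.04185624 0.115     ]
```

```bash
python3 - <<'E'
from h import *
b=cv2.imread('pics/wrist1.png')[130:270,190:330];cv2.imwrite('pics/c2.png',cv2.resize(b,(560,560),interpolation=cv2.INTER_NEAREST))
i=arm.camera_info('wrist')
for p in [(256.5,182),(258,196)]: print(atz('wrist',p,.105,i))
E
```

```text
[0.49687906 0.05139343 0.105     ]
[0.49818715 0.03865667 0.105     ]
```

View pics/c2.png

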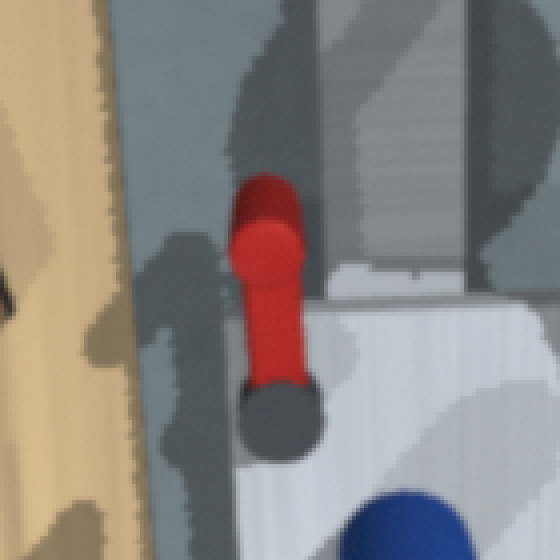

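>>> apply_moves:
  deltas: "1 0 0 -0.5 0; 1 0 0 -0.9 0; 1 0 0 -0.9 0; -1 0 0 -0.9 0; -1 0 0 -0.9 0; -1 0 0 -0.9 0; -1 0 0 -0.9 0; -1 0 0 -0.9 0"
  newtons: 30

```text
time: 4.6
tcp_pos: [0.4963, 0.0415, 0.0908]
orientation: [-1.571, -0.001, 0.0]
ft_force: [0.1, -0.0, 3.2]
finger_gap: 0.002
```

```bash
python3 - <<'E'
from h import *
for n in ['scene','wrist']: save(n,n+'2.png')
a=cv2.imread('pics/scene2.png')[130:270,170:350];b=cv2.imread('pics/wrist2.png')
cv2.imwrite('pics/c3.png',np.hstack([cv2.resize(a,(360,280)),cv2.resize(b,(373,280))]))
E
```

```text
(no output)
```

View pics/c3.png

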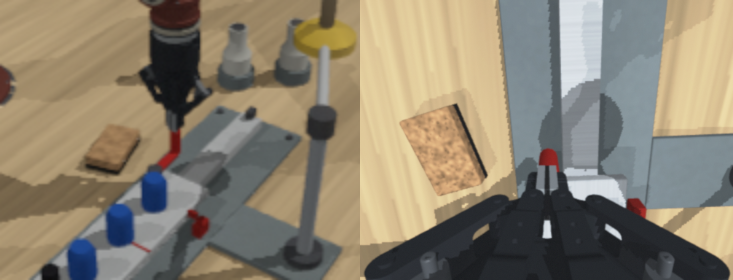

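>>> apply_moves:
  deltas: "-1 0 0 0.5 0; 1 0 -0.3 0.9 0; 1 0 -0.3 0.9 0; 1 0 -0.3 0.9 0; 1 0 -0.3 0.9 0; 1 0 -0.3 0.9 0"

```text
time: 5.45
tcp_pos: [0.4952, 0.012, 0.1787]
orientation: [-1.57, 0.003, 0.001]
ft_force: [-0.5, -0.5, 0.8]
finger_gap: 1.0
```

```bash
python3 - <<'E'
from h import *
i=arm.camera_info('wrist');save('wrist','wrist3.png');save('scene','scene3.png');save('side','side3.png')
b=cv2.imread('pics/wrist3.png')[130:270,190:330];a=cv2.imread('pics/scene3.png')[170:240,220:290];s=cv2.imread('pics/side3.png')[180:240,220:280]
cv2.imwrite('pics/c4.png',np.hstack([cv2.resize(x,(560//2*1,280),interpolation=cv2.INTER_NEAREST) if 0 else cv2.resize(x,(266,266),interpolation=cv2.INTER_NEAREST) for x in (b,a,s)]))
print(i['eye'],i['orientation'],arm.get_state()['time'])
E
```

```text
[0.49454655 0.08398592 0.33299265] [2.85221989e+00 2.93128993e-03 5.73919269e-04] 5.6
```

View pics/c4.png

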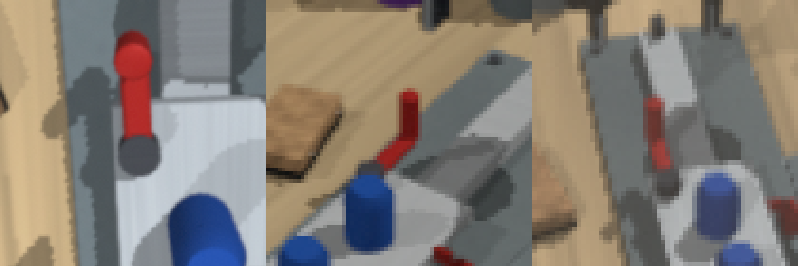

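```bash
python3 - <<'E'
from h import *
from scipy.spatial.transform import Rotation as Ro
i=arm.camera_info('wrist')
K=i['intrinsics']
i1=dict(i); i1['eye']=i['eye']+np.array([0.497-.4952,.0411-.012,.1815-.1787])
i2=dict(i); i2['eye']=i['eye']+np.array([.5254-.4952,-.0199-.012,.2500-.1787])
a=ray('wrist',(259.5,162.1),i);b=ray('wrist',(256.8,193.5),i1);d=ray('wrist',(232,119.5),i2)
s=ray('scene',(257.6,194.7));t=ray('side',(247.5,202.3))
for n,l in dict(abd=[a,b,d],st=[s,t],all=[a,b,d,s,t]).items(): p,r=tri(l);print(n,p.round(4),np.round(r,4))
# base of knob/lever end
print('hinge', [atz('wrist',(190+139/1.9,130+155/1.9),z,i).round(4) for z in (.05,.06,.07,.09)])
E
```

```text
abd [0.4974 0.0397 0.0998] [0.0004 0.0008 0.0011]
st [0.4996 0.0384 0.1049] [0.0011 0.0011]
all [0.4981 0.0403 0.1032] [0.001  0.0015 0.0006 0.0011 0.002 ]
hinge [array([ 0.5019, -0.0249,  0.05  ]), array([ 0.5016, -0.0211,  0.06  ]), array([ 0.5014, -0.0172,  0.07  ]), array([ 0.5009, -0.0096,  0.09  ])]
```

```bash
python3 - <<'E'
from h import *
i=arm.camera_info('wrist')
i1=dict(i); i1['eye']=i['eye']+np.array([0.4963-.4952,.0415-.012,.0908-.1787])
R=i1
from scipy.spatial.transform import Rotation as Ro
M=Ro.from_euler('xyz',i['orientation']).as_matrix()
for P in [(.498,.040,.102),(.4963,.0415,.0908),(.4963,.0415,.072),(.4963,.0415,.052),(.4963,.0415,.02)]:
    q=i['intrinsics']@(M.T@(np.array(P)-i1['eye']));print(P,q[:2]/q[2])
b=cv2.imread('pics/wrist2.png')[180:384,156:360];a=cv2.imread('pics/scene2.png')[130:230,210:310]
cv2.imwrite('pics/c5.png',np.hstack([cv2.resize(x,(400,400),interpolation=cv2.INTER_NEAREST) for x in (b,a)]))
E
```

```text
(0.498, 0.04, 0.102) [260.30474607 241.23022007]
(0.4963, 0.0415, 0.0908) [257.3152046  230.55980238]
(0.4963, 0.0415, 0.072) [257.26612729 218.77277871]
(0.4963, 0.0415, 0.052) [257.22332429 208.49267369]
(0.4963, 0.0415, 0.02) [257.16923715 195.50242839]
```

View pics/c5.png

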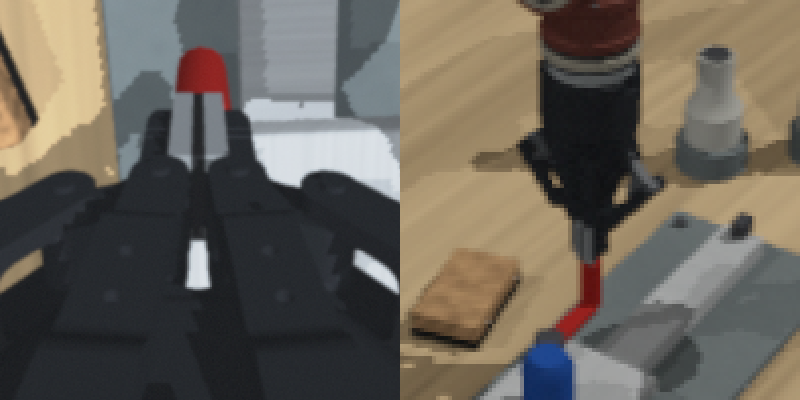

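```bash
python3 - <<'E'
from h import *
from scipy.spatial.transform import Rotation as Ro
def proj(n,P):
    c=arm.camera_info(n);M=Ro.from_euler('xyz',c['orientation']).as_matrix();q=c['intrinsics']@(M.T@(np.array(P)-c['eye']));return (q[:2]/q[2]).round(1)
for z in (.06,.072,.082,.0908,.1,.11): print(z,proj('scene',(.4963,.0415,z)))
print(proj('scene',(.498,.04,.102)),proj('scene',(.498,.04,.056)))
for k in (0,.5,1): print(proj('wrist',np.array([.4952,.012,.1787])+[.0425,0,-.019+.013*k]))
E
```

```text
0.06 [257.4 204.8]
0.072 [257.4 201.8]
0.082 [257.4 199.3]
0.0908 [257.5 197.1]
0.1 [257.5 194.8]
0.11 [257.5 192.2]
[257.6 194.7] [257.6 206.2]
[320.  218.7]
[322.2 222.5]
[324.5 226.6]
```

```bash
python3 - <<'E'
from h import *
a=cv2.imread('pics/wrist3.png');cv2.imwrite('pics/c6.png',cv2.resize(a,(800,600)))
E
```

```text
(no output)
```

View pics/c6.png

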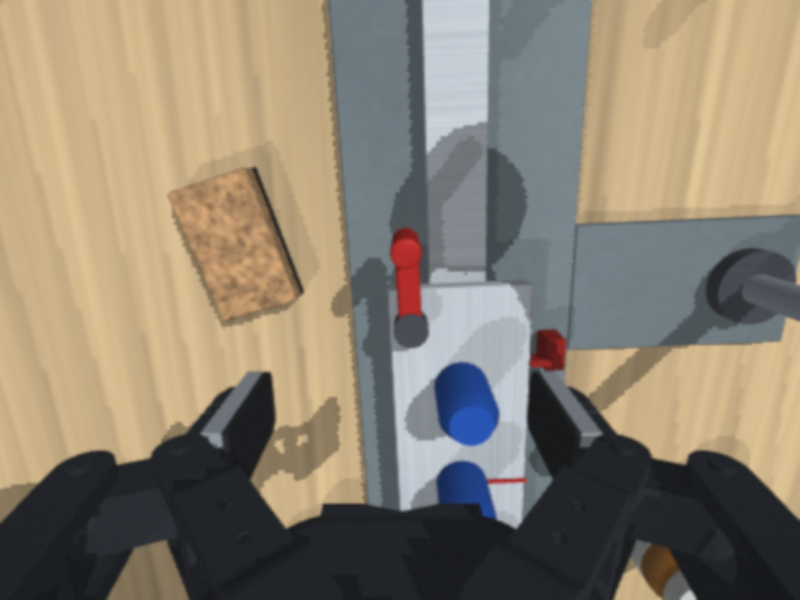

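>>> apply_moves:
  deltas: "1 0 0.28 0 0; 1 0 0.28 -0.5 0; 1 0 0.28 -0.95 0; 1 0 0.28 -0.95 0; 1 0 0.28 -0.95 0"

```text
time: 6.22
tcp_pos: [0.4971, 0.0394, 0.0869]
orientation: [-1.571, -0.002, 0.0]
ft_force: [0.2, 0.1, 0.1]
finger_gap: 1.001
```

>>> apply_moves:
  deltas: "1 0 0 -0.15 0; -1 0 0 -0.15 0; -1 0 0 -0.15 0; -1 0 0 -0.15 0; -1 0 0 -0.15 0; -1 0 0 -0.15 0"

```text
time: 6.98
tcp_pos: [0.4965, 0.0395, 0.0708]
orientation: [-1.571, -0.001, 0.0]
ft_force: [-0.1, 0.4, 0.9]
finger_gap: 0.198
```

```bash
python3 - <<'E'
from h import *
for n in ['scene','wrist']: save(n,n+'4.png')
b=cv2.imread('pics/wrist4.png')[180:384,156:360];a=cv2.imread('pics/scene4.png')[130:230,210:310]
cv2.imwrite('pics/c7.png',np.hstack([cv2.resize(x,(400,400),interpolation=cv2.INTER_NEAREST) for x in (b,a)]))
E
```

```text
(no output)
```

View pics/c7.png

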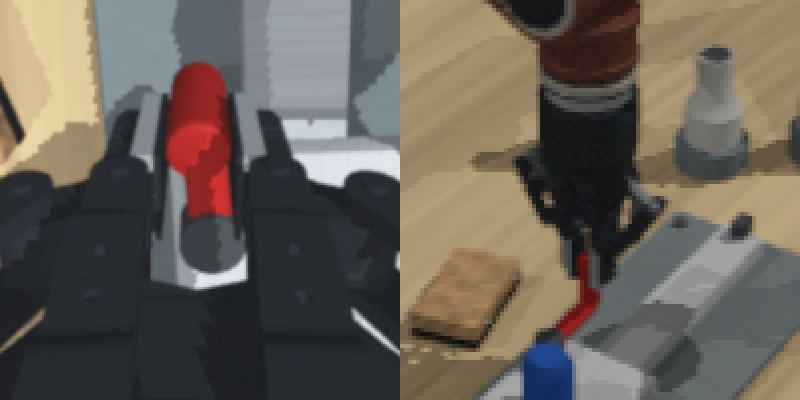

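>>> apply_moves:
  deltas: "-1 -0.147 -0.027 0 0; -1 -0.283 -0.09 0 0; -1 -0.4 -0.183 0 0; -1 -0.489 -0.303 0 0; -1 -0.546 -0.442 0 0; -1 -0.567 -0.589 0 0; -1 -0.567 -0.62 0 0; -1 -0.567 -0.62 0 0"

```text
time: 8.07
tcp_pos: [0.4419, -0.0176, 0.0708]
orientation: [-1.558, -0.008, -0.001]
ft_force: [9.6, 21.1, -2.0]
finger_gap: 0.192
```

```bash
python3 - <<'E'
from h import *
for n in ['scene','wrist']: save(n,n+'5.png')
b=cv2.imread('pics/wrist5.png');a=cv2.imread('pics/scene5.png')[140:260,190:310]
cv2.imwrite('pics/c8.png',np.hstack([cv2.resize(b,(400,300)),cv2.resize(a,(300,300))]))
E
```

```text
(no output)
```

View pics/c8.png

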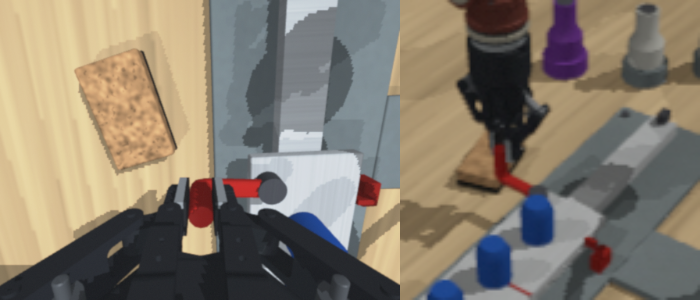

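>>> apply_moves:
  deltas: "-0.2 0 0.04 0 0; -0.2 0 0.04 0.1 0; -0.2 0 0.04 0.5 0; 1 0 0.04 1 0; 1 0 0.04 1 0"

```text
time: 8.8
tcp_pos: [0.4422, -0.0196, 0.176]
orientation: [-1.573, -0.01, -0.001]
ft_force: [0.4, 0.0, 0.2]
finger_gap: 0.811
```

>>> apply_moves:
  deltas: "1 0.5 -0.6 0 0; 1 0.9 -1 0 0; 1 0.9 -1 0 0; 1 0.9 -1 0 0"

```text
time: 9.3
tcp_pos: [0.5286, -0.1187, 0.1692]
orientation: [-1.57, 0.002, -0.001]
ft_force: [-0.5, -0.4, -1.0]
finger_gap: 1.006
```

```bash
python3 w.py carriage_grip,mark,carriage_index,spigot1,lever_knob w6; python3 find.py carriage_grip scene,side
```

```text
mark [323.8 109.4] 0.96
carriage_index [317.5 220.7] 0.74
carriage_index [273.9 220.9] 0.57
spigot1 [268.6 222. ] 0.96
spigot1 [273.7 285.9] 0.92
spigot1 [263.  144.2] 0.78
lever_knob [141.4  83.3] 0.57
9.6 [ 0.52880085 -0.11764996  0.17049124] [-0.59955635 -0.73576067  0.04769225]
carriage_grip scene [([189.0, 265.5], 0.84)]
carriage_grip side [([276.2, 271.2], 0.67)]
```

View pics/w6.png

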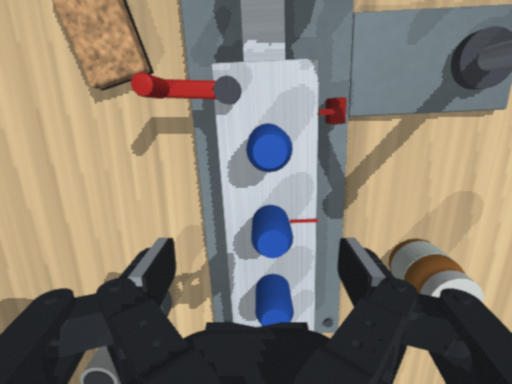

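```bash
python3 - <<'E'
from h import *
b=cv2.imread('pics/w6.png')[80:240,250:370];cv2.imwrite('pics/c9.png',cv2.resize(b,(600,800)[::1],interpolation=cv2.INTER_NEAREST)[:600] if 0 else cv2.resize(b,(450,600),interpolation=cv2.INTER_NEAREST))
E
```

```text
(no output)
```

View pics/c9.png

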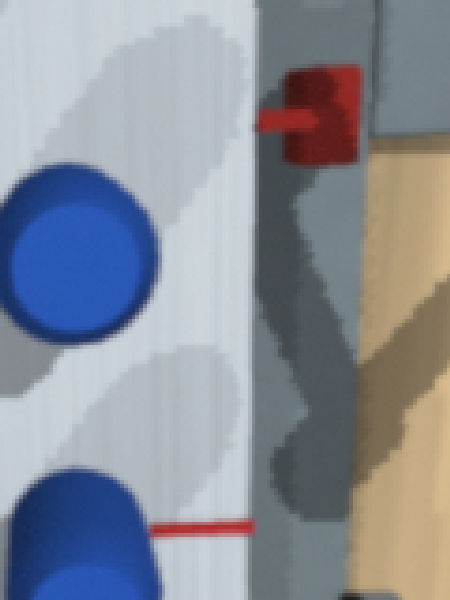

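```bash
python3 - <<'E'
from h import *
i=arm.camera_info('wrist'); u=np.array([-.055,.9985,0])
p=atz('wrist',(317.7,220.3),.046,i)
for z in (.04,.046,.052): 
    q=atz('wrist',(318.8,112.3),z,i);print(q.round(4),((q-p)@u).round(4))
print('idx',p)
for z in (.025,.03): print('block',atz('wrist',(336,110.5),z,i).round(4))
a=atz('wrist',(318,62),.046,i);b=atz('wrist',(316,300),.046,i);print(a,b,(a-b)[0]/(a-b)[1])
for uv in [(262.8,144.2),(268.6,222),(273.7,285.9)]: print('sp',atz('wrist',uv,.046,i).round(4))
p,r=tri([ray('scene',(190.5,266)),ray('side',(275.5,268))]);print('grip',p,r)
c=arm.masks_of('carriage_grip','scene'); print([ (x['at'],x['confidence'],x['region'].sum()) for x in c])
cv2.imwrite('pics/c10.png',np.hstack([cv2.resize(cv2.cvtColor(arm.capture('scene')[240:310,160:230],cv2.COLOR_RGB2BGR),(400,400),interpolation=0),cv2.resize(cv2.cvtColor(arm.capture('side')[230:300,240:310],cv2.COLOR_RGB2BGR),(400,400),interpolation=0)]))
E
```

```text
[ 0.5899 -0.0501  0.04  ] 0.113
[ 0.5886 -0.05    0.046 ] 0.1131
[ 0.5873 -0.0499  0.052 ] 0.1133
idx [ 0.594787   -0.16299016  0.046     ]
block [ 0.611  -0.0485  0.025 ]
block [ 0.6096 -0.0485  0.03  ]
[ 0.58499437 -0.005311    0.046     ] [ 0.59930532 -0.26549494  0.046     ] -0.05500317463430385
sp [ 0.5345 -0.0808  0.046 ]
sp [ 0.5414 -0.165   0.046 ]
sp [ 0.5485 -0.246   0.046 ]
grip [ 0.54656861 -0.30818871  0.11282009] [np.float64(0.0014850657607176658), np.float64(0.0014850657607177339)]
[([223.6, 257.0], 0.94, np.int64(3428)), ([316.0, 162.1], 0.48, np.int64(357))]
```

View pics/c10.png

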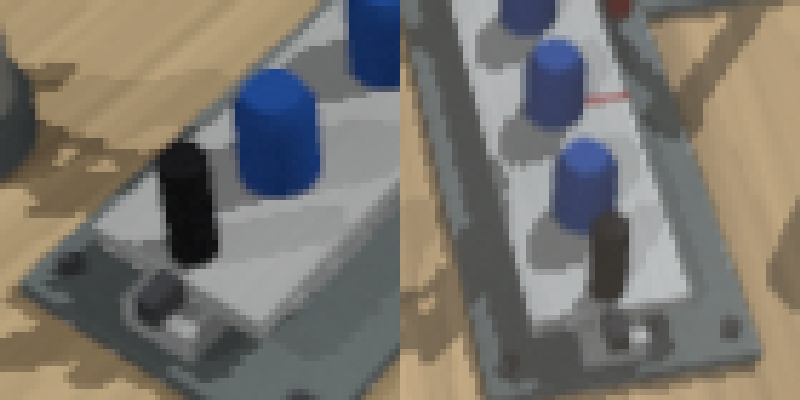

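>>> apply_moves:
  deltas: "1 0.1 -0.6 0 0; 1 0.2 -1 0 0; 1 0.2 -1 0 0"

```text
time: 10.32
tcp_pos: [0.5495, -0.2208, 0.1702]
orientation: [-1.571, 0.0, -0.003]
ft_force: [-0.4, 0.1, 0.2]
finger_gap: 1.004
```

>>> apply_moves:
  deltas: "1 0 -0.6 0 0; 1 0 -0.9 -0.2 0; 1 0 -0.9 -0.6 0; 1 0 -0.9 -0.93 0; 1 0 -0.9 -0.93 0"

```text
time: 10.95
tcp_pos: [0.547, -0.3059, 0.0735]
orientation: [-1.566, 0.006, 0.001]
ft_force: [0.6, 0.4, -0.5]
finger_gap: 1.002
```

```bash
python3 - <<'E'
from h import *
for n in ['scene','wrist']: save(n,n+'6.png')
b=cv2.imread('pics/wrist6.png');a=cv2.imread('pics/scene6.png')[200:320,130:250]
cv2.imwrite('pics/c11.png',np.hstack([cv2.resize(b,(400,300)),cv2.resize(a,(300,300))]))
E
```

```text
(no output)
```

View pics/c11.png

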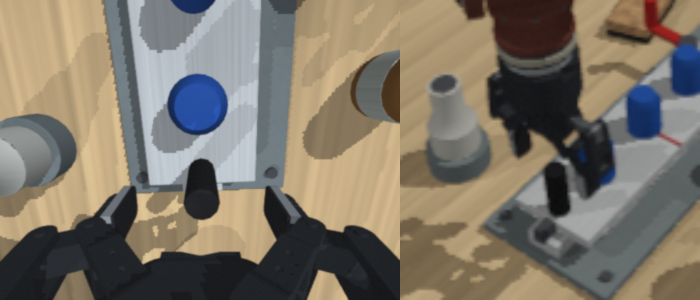

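>>> apply_moves:
  deltas: "-1 0 0 0 0; -1 0 0 0 0; -1 0 0 0 0; -1 0 0 0 0; -1 0 0 0 0"
  newtons: 60

```text
time: 11.68
tcp_pos: [0.5493, -0.3087, 0.0782]
orientation: [-1.571, 0.0, 0.0]
ft_force: [-3.1, 1.4, 6.1]
finger_gap: 0.256
```

>>> apply_moves:
  deltas: "-1 -0.015 0.25 0 0; -1 -0.03 0.5 0 0; -1 -0.045 0.8 0 0; -1 -0.056 1 0 0; -1 -0.056 1 0 0; -1 -0.056 1 0 0"

```text
time: 12.42
tcp_pos: [0.5448, -0.2074, 0.0782]
orientation: [-1.568, -0.002, 0.0]
ft_force: [1.8, 6.5, 5.5]
finger_gap: 0.252
```

```bash
python3 w.py mark,carriage_index w7; python3 - <<'E'
from h import *
b=cv2.imread('pics/w7.png');a=cv2.cvtColor(arm.capture('scene'),cv2.COLOR_RGB2BGR)[160:310,170:320]
cv2.imwrite('pics/c12.png',np.hstack([cv2.resize(b,(400,300)),cv2.resize(a,(400,400))[:300]]))
E
```

```text
12.575 [ 0.54483596 -0.20756842  0.07817861] [1.38804936 6.23276184 5.92300338]
```

View pics/c12.png

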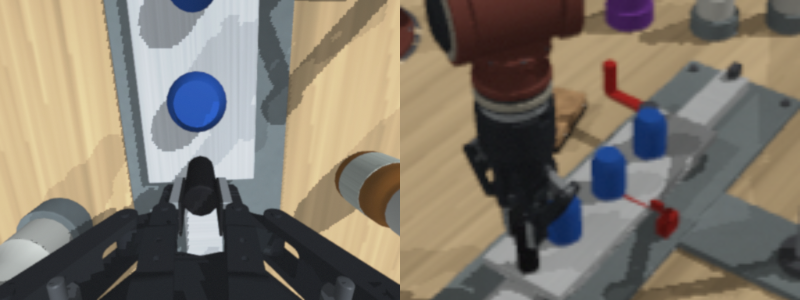

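>>> apply_moves:
  deltas: "-1 -0.007 0.12 0 0; -1 -0.007 0.12 0 0; -1 -0.007 0.12 0 0; -1 -0.007 0.12 0 0; 0 -0.007 0.12 0 0; 1 -0.007 0.12 0 0; 1 -0.007 0.12 0 0"

```text
time: 13.5
tcp_pos: [0.5421, -0.1962, 0.0763]
orientation: [-1.57, 0.002, -0.0]
ft_force: [0.2, 0.3, 0.6]
finger_gap: 0.879
```

>>> apply_moves:
  deltas: "1 0 0 0.5 0; 1 0 0.5 1 0; 1 0 1 1 0; 1 0 1 1 0; 1 0 1 1 0"

```text
time: 14.12
tcp_pos: [0.5425, -0.0965, 0.1766]
orientation: [-1.571, 0.001, 0.001]
ft_force: [-0.4, 0.4, 0.2]
finger_gap: 0.998
```

```bash
python3 w.py mark,carriage_index,spigot1,lever_knob w8;python3 - <<'E'
from h import *
b=cv2.imread('pics/w8.png')[60:260,230:380];cv2.imwrite('pics/c13.png',cv2.resize(b,(450,600),interpolation=cv2.INTER_NEAREST))
E
```

```text
mark [309.8 130. ] 0.62
carriage_index [299.3 133.2] 0.71
carriage_index [253.8 138.7] 0.55
spigot1 [244.7  45.3] 0.92
spigot1 [251.6 139.6] 0.91
spigot1 [256.  215.4] 0.68
14.375 [ 0.54269    -0.09740245  0.17655348] [-0.77501509 -0.05547065  0.31572837]
```

View pics/c13.png

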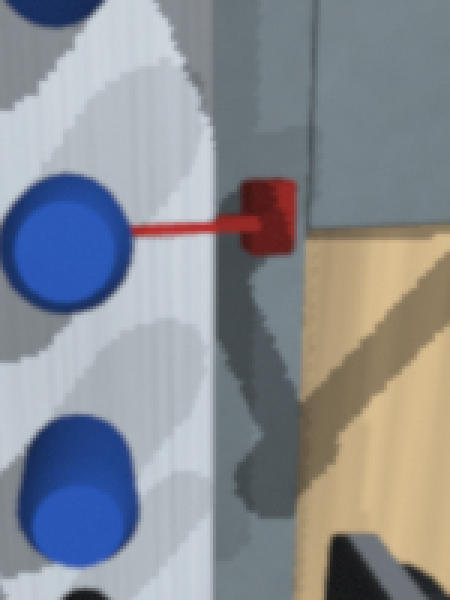

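View pics/w8.png

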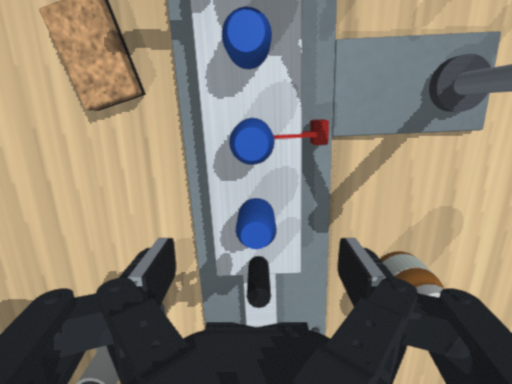

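```bash
python3 - <<'E'
from h import *
im=cv2.cvtColor(cv2.imread('pics/w8.png'),cv2.COLOR_BGR2RGB).astype(float)
i=arm.camera_info('wrist')
for c in range(274,318,2):
    w=np.clip(im[120:146,c,0]-(im[120:146,c,1]+im[120:146,c,2])/2-40,0,None)
    r=120+(w*np.arange(26)).sum()/max(w.sum(),1); p=atz('wrist',(c,r),.046,i)
    print(c,round(r,2),p[:2].round(4), 'jigy',round(p[1]*.9985-p[0]*.055,4), int(w.sum()))
E
```

```text
274 136.19 [ 0.5594 -0.0527] jigy -0.0834 81
276 136.53 [ 0.5614 -0.053 ] jigy -0.0838 215
278 136.43 [ 0.5634 -0.0529] jigy -0.0838 239
280 136.34 [ 0.5655 -0.0528] jigy -0.0839 251
282 136.27 [ 0.5675 -0.0528] jigy -0.0839 259
284 136.06 [ 0.5695 -0.0526] jigy -0.0838 243
286 136.0 [ 0.5716 -0.0525] jigy -0.0839 241
288 135.88 [ 0.5736 -0.0524] jigy -0.0839 251
290 135.75 [ 0.5756 -0.0523] jigy -0.0838 251
292 135.66 [ 0.5776 -0.0522] jigy -0.0839 244
294 135.65 [ 0.5797 -0.0522] jigy -0.084 247
296 135.5 [ 0.5817 -0.052 ] jigy -0.0839 236
298 135.46 [ 0.5837 -0.052 ] jigy -0.084 239
300 135.38 [ 0.5857 -0.0519] jigy -0.084 266
302 134.92 [ 0.5877 -0.0514] jigy -0.0837 289
304 134.22 [ 0.5897 -0.0508] jigy -0.0831 319
306 134.22 [ 0.5918 -0.0507] jigy -0.0832 320
308 134.14 [ 0.5938 -0.0507] jigy -0.0833 330
310 134.11 [ 0.5958 -0.0506] jigy -0.0833 366
312 133.96 [ 0.5978 -0.0505] jigy -0.0833 483
314 134.04 [ 0.5999 -0.0506] jigy -0.0835 674
316 133.9 [ 0.6019 -0.0504] jigy -0.0835 684
```

>>> apply_moves:
  deltas: "1 -0.4 0.6 0.2 0; 1 -0.8 1 0.2 0; 1 -0.8 1 0.2 0; 1 -0.8 1 0.2 0"

```text
time: 14.88
tcp_pos: [0.4631, 0.0032, 0.1973]
orientation: [-1.571, -0.001, 0.0]
ft_force: [0.3, 0.9, 0.6]
finger_gap: 1.001
```

```bash
python3 w.py lever_knob,lever_hinge,shell_a w9; python3 find.py lever_knob scene,side
```

```text
lever_knob [229.5  97.8] 0.89
lever_knob [319.1 222.3] 0.68
lever_knob [186.6 149.2] 0.64
lever_knob [318.3 280.5] 0.58
lever_hinge [297.  106.4] 0.76
lever_hinge [320.3 219.9] 0.69
15.075 [0.46356555 0.00260135 0.19708968] [-0.12587937 -0.27074126 -0.21563044]
lever_knob scene [([249.1, 181.5], 0.71), ([233.3, 246.0], 0.66)]
lever_knob side [([229.7, 195.1], 0.57)]
```

View pics/w9.png

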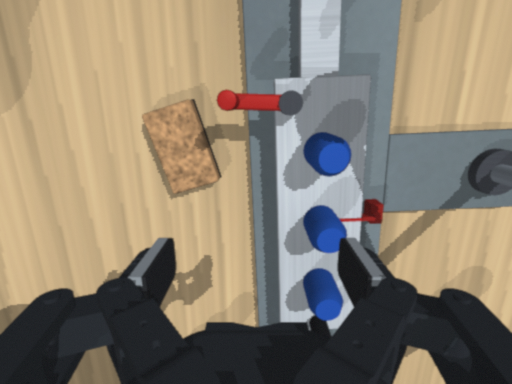

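```bash
python3 - <<'E'
from h import *
i=arm.camera_info('wrist')
print(atz('wrist',(228,100),.102,i),atz('wrist',(290.5,102.5),.062,i))
print(tri([ray('wrist',(228,100),i),ray('scene',(249.1,181.5)),ray('side',(229.7,195.1))]))
for uv in [(145,116),(190,98),(220,176),(176,196)]: print('sander',atz('wrist',uv,.026,i))
E
```

```text
[0.43784906 0.08175381 0.102     ] [0.4961644  0.08039423 0.062     ]
(array([0.43522056, 0.08190125, 0.1089749 ]), [np.float64(0.0033151752107280935), np.float64(0.005284264270663457), np.float64(0.006579419694026268)])
sander [0.33548254 0.06656616 0.026     ]
sander [0.38799685 0.08593657 0.026     ]
sander [ 0.41805829 -0.0035662   0.026     ]
sander [ 0.3627214  -0.02891582  0.026     ]
```

>>> apply_moves:
  deltas: "1 -0.2 0.5 -0.2 0; 1 -0.265 0.787 -0.7 0; 1 -0.265 0.787 -0.7 0; 1 -0.265 0.787 -0.7 0"

```text
time: 15.78
tcp_pos: [0.4374, 0.0818, 0.1283]
orientation: [-1.571, -0.001, -0.0]
ft_force: [0.1, -0.2, 0.7]
finger_gap: 0.998
```

>>> apply_moves:
  deltas: "1 0 0 -0.3 0; 1 0 0 -0.55 0; 1 0 0 -0.55 0; -1 0 0 -0.55 0; -1 0 0 -0.55 0; -1 0 0 -0.55 0; -1 0 0 -0.55 0; -1 0 0 -0.55 0"
  newtons: 30

```text
time: 16.77
tcp_pos: [0.4371, 0.0822, 0.0729]
orientation: [-1.571, -0.002, 0.0]
ft_force: [0.7, -0.4, 2.8]
finger_gap: 0.191
```

>>> apply_moves:
  deltas: "-1 0.021 0.147 0 0; -1 0.078 0.286 0 0; -1 0.168 0.406 0 0; -1 0.284 0.5 0 0; -1 0.42 0.562 0 0; -1 0.567 0.589 0 0; -1 0.61 0.589 0 0; -1 0.61 0.589 0 0"

```text
time: 17.77
tcp_pos: [0.4952, 0.1439, 0.0726]
orientation: [-1.566, 0.007, -0.001]
ft_force: [-10.2, 8.1, 10.4]
finger_gap: 0.183
```

>>> apply_moves:
  deltas: "-0.2 -0.03 0 0 0; -0.2 -0.03 0 0 0; -0.2 -0.03 0 0.4 0; 1 -0.03 -0.5 1 0; 1 -0.03 -1 1 0; 1 -0.03 -1 1 0; 1 -0.03 -1 1 0"

```text
time: 18.65
tcp_pos: [0.4941, 0.0411, 0.1715]
orientation: [-1.57, 0.001, -0.001]
ft_force: [-0.3, 0.8, -0.5]
finger_gap: 0.999
```

```bash
python3 w.py lever_knob,shell_a w10; cat > idx.py <<'E'
from h import *
import sys
im=cv2.cvtColor(cv2.imread(sys.argv[1]),cv2.COLOR_BGR2RGB).astype(float)
i=arm.camera_info('wrist');r0,r1,c0,c1=map(int,sys.argv[2:6])
for c in range(c0,c1,2):
    a=im[r0:r1,c];w=np.clip(a[:,0]-(a[:,1]+a[:,2])/2-40,0,None)
    r=r0+(w*np.arange(r1-r0)).sum()/max(w.sum(),1); p=atz('wrist',(c,r),.046,i)
    print(c,round(r,2),p[:2].round(4), 'jigy',round(p[1]*.9985-p[0]*.055,4), int(w.sum()))
E
```

```text
lever_knob [256.7  86.6] 0.89
18.8 [0.49388117 0.04213016 0.17110566] [ 0.37509373  0.44697955 -0.00616589]
```

View pics/w10.png

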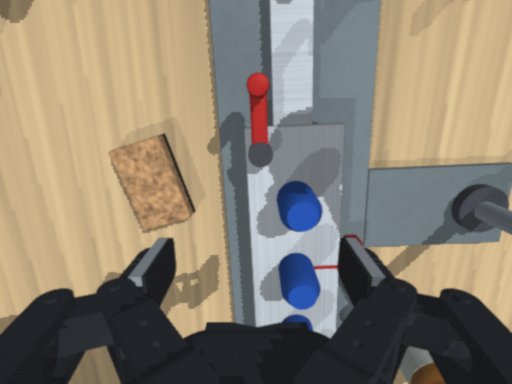

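>>> apply_moves:
  deltas: "1 0.2 -0.5 0 0; 1 0.45 -1 0 0; 1 0.45 -1 0 0; 1 0.45 -1 0 0"

```text
time: 19.3
tcp_pos: [0.5391, -0.0579, 0.1713]
orientation: [-1.57, 0.002, 0.001]
ft_force: [0.4, 0.4, 0.6]
finger_gap: 1.002
```

```bash
python3 w.py mark,carriage_index,lever_knob,spigot1 w11
```

```text
mark [308.  163.9] 0.9
carriage_index [302.3 184.1] 0.93
lever_knob [259.  255.9] 0.47
spigot1 [259.7 255.6] 0.78
spigot1 [257.6 186.8] 0.78
19.55 [ 0.5392222  -0.0578076   0.17214265] [ 0.44301041 -0.17465324  1.01302736]
```

View pics/w11.png

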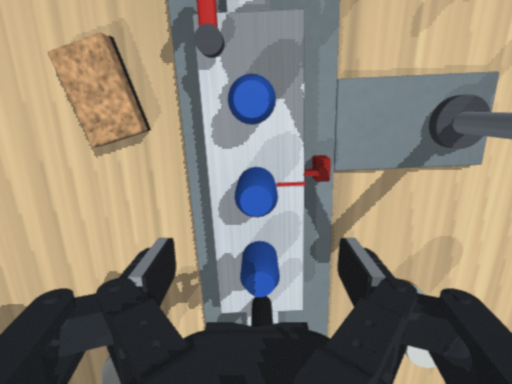

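```bash
python3 idx.py pics/w11.png 155 195 276 316; python3 - <<'E'
from h import *
i=arm.camera_info('wrist');i=dict(i)
print('hinge now',atz('wrist',(209,40),.062,i))
i['eye']=i['eye']+np.array([0.4939-.5392,.0421+.0578,.1711-.1721])
print('w10 knob',atz('wrist',(257.5,85),.102,i),'hinge',atz('wrist',(260.5,154),.062,i),'idx',atz('wrist',(330,268),.046,i))
E
```

```text
276 184.0 [ 0.5587 -0.0622] jigy -0.0928 4
278 184.03 [ 0.5608 -0.0622] jigy -0.093 189
280 184.06 [ 0.5629 -0.0622] jigy -0.0931 213
282 184.03 [ 0.565  -0.0622] jigy -0.0932 239
284 183.85 [ 0.5671 -0.062 ] jigy -0.0931 235
286 183.77 [ 0.5692 -0.0619] jigy -0.0931 245
288 183.76 [ 0.5713 -0.0619] jigy -0.0932 247
290 183.67 [ 0.5734 -0.0618] jigy -0.0932 236
292 183.59 [ 0.5755 -0.0617] jigy -0.0933 242
294 183.58 [ 0.5776 -0.0617] jigy -0.0934 247
296 183.5 [ 0.5797 -0.0616] jigy -0.0934 235
298 183.37 [ 0.5818 -0.0615] jigy -0.0934 254
300 183.37 [ 0.5839 -0.0615] jigy -0.0935 250
302 183.22 [ 0.586  -0.0613] jigy -0.0934 230
304 182.81 [ 0.5881 -0.0608] jigy -0.0931 225
306 172.58 [ 0.5896 -0.0498] jigy -0.0822 368
308 172.62 [ 0.5917 -0.0499] jigy -0.0824 356
310 172.62 [ 0.5938 -0.0499] jigy -0.0825 354
312 172.65 [ 0.5958 -0.0499] jigy -0.0826 386
314 171.22 [ 0.5978 -0.0484] jigy -0.0812 490
hinge now [0.49721415 0.07019995 0.062     ]
w10 knob [0.49352667 0.13089249 0.102     ] hinge [0.49669833 0.07205664 0.062     ] idx [ 0.57766808 -0.06204367  0.046     ]
```

>>> apply_moves:
  deltas: "1 -0.2 0.5 0 0; 1 -0.455 1 0 0; 1 -0.455 1 0 0; 1 -0.455 1 0 0"

```text
time: 20.05
tcp_pos: [0.4941, 0.0413, 0.1725]
orientation: [-1.571, -0.001, 0.001]
ft_force: [-0.1, 0.7, 0.7]
finger_gap: 1.001
```

>>> apply_moves:
  deltas: "1 0 0.5 0 0; 1 0 0.888 -0.2 0.017; 1 0 0.888 -0.6 0.017; 1 0 0.888 -0.6 0.017; 1 0 0.888 -0.6 0.017"

```text
time: 20.68
tcp_pos: [0.495, 0.1291, 0.1134]
orientation: [-1.571, -0.001, 0.052]
ft_force: [0.5, 0.3, 0.2]
finger_gap: 1.001
```

```bash
python3 w.py lever_knob w12; python3 - <<'E'
from h import *
b=cv2.imread('pics/w12.png')[150:350,156:356];cv2.imwrite('pics/c14.png',cv2.resize(b,(600,600),interpolation=cv2.INTER_NEAREST))
E
```

```text
lever_knob [259.9 225. ] 0.83
20.775 [0.49561251 0.12933465 0.11433599] [-0.13766474 -0.21308668  0.21222725]
```

View pics/c14.png

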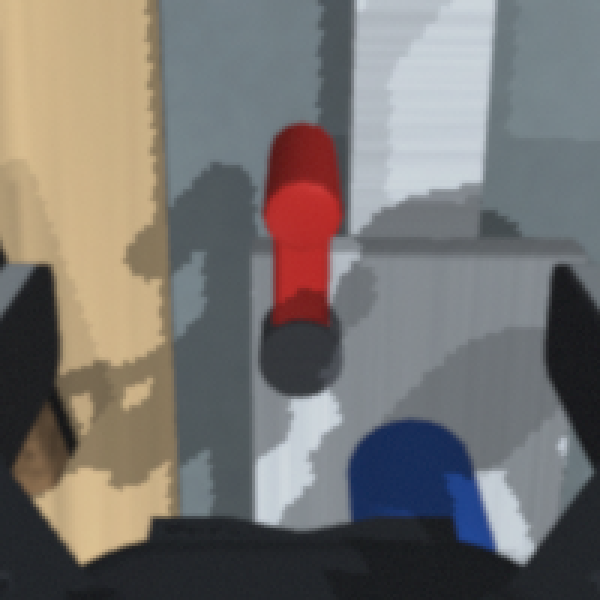

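```bash
python3 - <<'E'
from h import *
i=arm.camera_info('wrist');print(atz('wrist',(257,220.7),.102,i),atz('wrist',(256,269.5),.062,i),i['eye'],i['orientation'])
E
```

```text
[0.49487106 0.13126184 0.102     ] [0.49747645 0.06961419 0.062     ] [0.49030827 0.20126879 0.26862553] [ 2.85197978 -0.00310057  0.05202484]
```

>>> apply_moves:
  deltas: "1 -0.005 0.02 -0.2 0; 1 -0.005 0.02 -0.43 0; -1 -0.005 0.02 -0.43 0; -1 -0.005 0.02 -0.43 0; -1 -0.005 0.02 -0.43 0; -1 -0.005 0.02 -0.43 0; -1 -0.005 0.02 -0.43 0"
  newtons: 50

```text
time: 21.65
tcp_pos: [0.4945, 0.1321, 0.0706]
orientation: [-1.571, -0.002, 0.054]
ft_force: [-0.4, -0.8, 5.6]
finger_gap: 0.189
```

>>> apply_moves:
  deltas: "-1 -0.107 -0.016 0 0.057; -1 -0.209 -0.05 0 0.115; -1 -0.303 -0.102 0 0.172; -1 -0.387 -0.17 0 0.229; -1 -0.457 -0.252 0 0.287; -1 -0.511 -0.346 0 0.344; -1 -0.548 -0.447 0 0.401; -1 -0.565 -0.554 0 0.458"

```text
time: 22.65
tcp_pos: [0.4369, 0.0766, 0.0705]
orientation: [-1.57, -0.001, 1.498]
ft_force: [-3.4, 0.6, 7.7]
finger_gap: 0.189
```

>>> apply_moves:
  deltas: "-1 -0.002 -0.035 0 0.02; -1 -0.002 -0.05 0 0.02; -1 -0.002 -0.05 0 0.02"

```text
time: 23.02
tcp_pos: [0.4367, 0.0725, 0.0705]
orientation: [-1.57, -0.003, 1.555]
ft_force: [-4.2, 3.0, 8.9]
finger_gap: 0.187
```

```bash
python3 - <<'E'
from h import *
for n in ['scene','wrist']: save(n,n+'7.png')
b=cv2.imread('pics/wrist7.png');a=cv2.imread('pics/scene7.png')[140:260,190:310]
cv2.imwrite('pics/c15.png',np.hstack([cv2.resize(b,(400,300)),cv2.resize(a,(300,300))]))
E
```

```text
(no output)
```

View pics/c15.png

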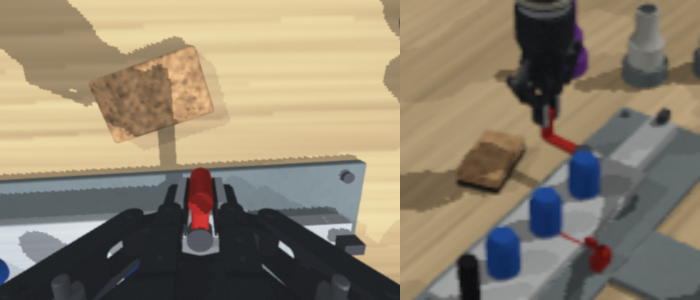

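>>> apply_moves:
  deltas: "-0.2 0 0.01 0 0; -0.2 0 0.01 0 0; -0.2 0 0.01 0.5 0; 1 0 0.01 1 0; 1 0.4 -0.4 1 -0.06; 1 0.8 -0.9 1 -0.12; 1 1 -1 1 -0.18; 1 1 -1 1 -0.24"

```text
time: 24.12
tcp_pos: [0.5377, -0.03, 0.1686]
orientation: [-1.57, 0.001, 0.797]
ft_force: [-0.3, -0.1, -0.8]
finger_gap: 1.002
```

>>> apply_moves:
  deltas: "1 0 -0.5 0 -0.06; 1 0 -0.8 0 -0.12; 1 0 -0.8 0 -0.18; 1 0 -0.8 0 -0.24; 1 0 -0.8 0 -0.24; 1 0 -0.8 0 -0.24"

```text
time: 24.88
tcp_pos: [0.5366, -0.1084, 0.1689]
orientation: [-1.571, 0.0, 0.054]
ft_force: [0.0, 0.6, -1.0]
finger_gap: 1.0
```

```bash
python3 w.py mark,carriage_index,carriage_grip,spigot1 w13
```

```text
mark [320.4 120.6] 0.69
carriage_index [310.9 136.6] 0.88
carriage_grip [259.  301.6] 0.64
spigot1 [261.5 216.9] 0.93
spigot1 [257.7  42.2] 0.62
25.125 [ 0.5368201  -0.10839358  0.16920568] [ 0.27569982  0.36489448 -0.50801383]
```

View pics/w13.png

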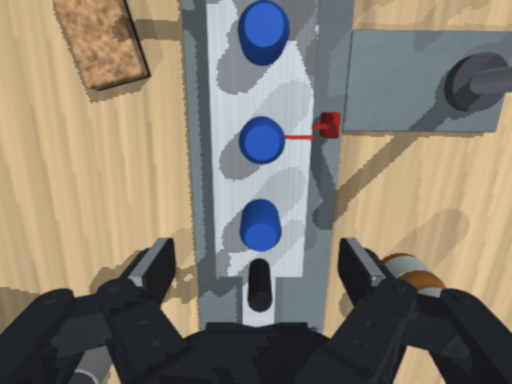

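```bash
python3 idx.py pics/w13.png 115 145 286 330; python3 - <<'E'
from h import *
i=arm.camera_info('wrist');print(atz('wrist',(259.5,299),.108,i))
E
```

```text
286 136.62 [ 0.5626 -0.062 ] jigy -0.0928 199
288 136.67 [ 0.5646 -0.0619] jigy -0.0929 239
290 136.73 [ 0.5666 -0.0619] jigy -0.0929 254
292 136.81 [ 0.5685 -0.0619] jigy -0.093 266
294 136.82 [ 0.5705 -0.0618] jigy -0.093 268
296 136.81 [ 0.5725 -0.0616] jigy -0.093 263
298 136.8 [ 0.5745 -0.0615] jigy -0.093 261
300 136.81 [ 0.5765 -0.0614] jigy -0.093 265
302 136.83 [ 0.5784 -0.0614] jigy -0.0931 263
304 136.86 [ 0.5804 -0.0613] jigy -0.0931 255
306 136.88 [ 0.5824 -0.0612] jigy -0.0931 258
308 136.9 [ 0.5844 -0.0611] jigy -0.0932 256
310 136.96 [ 0.5863 -0.0611] jigy -0.0932 275
312 136.9 [ 0.5883 -0.0609] jigy -0.0932 218
314 125.67 [ 0.5891 -0.05  ] jigy -0.0823 331
316 125.65 [ 0.591  -0.0499] jigy -0.0823 343
318 125.69 [ 0.593  -0.0498] jigy -0.0824 343
320 125.89 [ 0.595  -0.0499] jigy -0.0826 371
322 126.34 [ 0.597  -0.0502] jigy -0.083 485
324 127.4 [ 0.5991 -0.0511] jigy -0.084 603
326 126.97 [ 0.601  -0.0506] jigy -0.0836 734
328 126.7 [ 0.6029 -0.0503] jigy -0.0834 627
[ 0.54356419 -0.20457635  0.108     ]
```

>>> apply_moves:
  deltas: "1 0.09 -0.6 0 0; 1 0.09 -0.985 -0.3 0; 1 0.09 -0.985 -0.91 0; 1 0.09 -0.985 -0.91 0; -1 0.09 -0.985 -0.91 0; -1 0.09 -0.985 -0.91 0; -1 0.09 -0.985 -0.91 0; -1 0.09 -0.985 -0.91 0"
  newtons: 70

```text
time: 26.12
tcp_pos: [0.5449, -0.2074, 0.0807]
orientation: [-1.572, 0.003, 0.052]
ft_force: [-8.7, 1.3, 10.7]
finger_gap: 0.246
```

>>> apply_moves:
  deltas: "-1 0 0 0 0; -1 -0.003 0.06 0 0; -1 -0.006 0.11 0 0; -1 -0.006 0.11 0 0; -1 -0.006 0.11 0 0; -1 -0.006 0.11 0 0"

```text
time: 26.88
tcp_pos: [0.5445, -0.1979, 0.0807]
orientation: [-1.575, 0.002, 0.052]
ft_force: [-7.8, -3.5, 8.6]
finger_gap: 0.246
```

>>> apply_moves:
  deltas: "-1 0 0.02 0 0; -1 0 0.02 0 0; -1 0 0.02 0 0; -0.2 0 0.02 0 0; 0.4 0 0.02 0 0; 1 0 0.02 0.5 0; 1 0 0.5 0.9 0; 1 -0.08 1 0.9 0"

```text
time: 27.88
tcp_pos: [0.5402, -0.0958, 0.1735]
orientation: [-1.573, -0.009, 0.05]
ft_force: [0.1, 0.5, -0.7]
finger_gap: 1.003
```

>>> apply_moves:
  deltas: "1 0 0 0 0; 1 0 0 0 0; 1 0 0 0 0"

```text
time: 28.25
tcp_pos: [0.5371, -0.0968, 0.1677]
orientation: [-1.571, 0.001, 0.05]
ft_force: [-0.4, -0.5, -0.6]
finger_gap: 0.998
```

```bash
python3 w.py mark w14;python3 idx.py pics/w14.png 115 145 282 330
```

```text
mark [319.3 135.8] 0.61
28.35 [ 0.53710241 -0.09684881  0.16773764] [-0.2545578   0.38941586  0.26023523]
282 115.0 [ 0.5573 -0.03  ] jigy -0.0606 0
284 137.17 [ 0.5608 -0.051 ] jigy -0.0817 110
286 137.33 [ 0.5628 -0.051 ] jigy -0.0819 218
288 137.36 [ 0.5648 -0.0509] jigy -0.0819 259
290 137.37 [ 0.5668 -0.0509] jigy -0.0819 259
292 137.37 [ 0.5687 -0.0508] jigy -0.082 259
294 137.38 [ 0.5707 -0.0507] jigy -0.082 257
296 137.37 [ 0.5727 -0.0506] jigy -0.082 250
298 137.38 [ 0.5746 -0.0505] jigy -0.082 250
300 137.38 [ 0.5766 -0.0504] jigy -0.082 258
302 137.38 [ 0.5786 -0.0503] jigy -0.082 256
304 137.4 [ 0.5805 -0.0502] jigy -0.0821 257
306 137.43 [ 0.5825 -0.0501] jigy -0.0821 260
308 137.43 [ 0.5845 -0.05  ] jigy -0.0821 261
310 137.61 [ 0.5865 -0.0501] jigy -0.0823 274
312 137.62 [ 0.5884 -0.05  ] jigy -0.0823 344
314 137.6 [ 0.5904 -0.0499] jigy -0.0823 354
316 137.6 [ 0.5924 -0.0498] jigy -0.0823 353
318 137.73 [ 0.5943 -0.0498] jigy -0.0824 385
320 137.51 [ 0.5963 -0.0495] jigy -0.0822 491
322 137.58 [ 0.5983 -0.0495] jigy -0.0823 510
324 136.56 [ 0.6001 -0.0484] jigy -0.0813 629
326 135.85 [ 0.602  -0.0476] jigy -0.0807 561
328 135.17 [ 0.6039 -0.0469] jigy -0.08 506
```

View pics/w14.png

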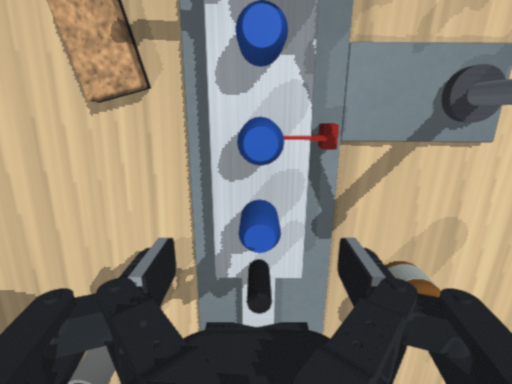

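>>> apply_moves:
  deltas: "1 -0.2 0.3 0 0.058; 1 -0.5 0.6 0 0.116; 1 -0.8 1 0 0.174; 1 -1 1 0 0.232; 1 -1 1 0 0.29; 1 -1 1 0 0.348; 1 -1 1 0 0.406; 1 -1 1 0 0.463"

```text
time: 29.35
tcp_pos: [0.4373, 0.0034, 0.1681]
orientation: [-1.571, 0.0, 1.51]
ft_force: [0.1, -0.2, -0.2]
finger_gap: 0.998
```

>>> apply_moves:
  deltas: "1 0 0.5 0 0; 1 0 0.795 -0.3 0; 1 0 0.795 -0.5 0; 1 0 0.795 -0.5 0"

```text
time: 29.85
tcp_pos: [0.4358, 0.0833, 0.1162]
orientation: [-1.566, 0.0, 1.505]
ft_force: [-0.2, -0.4, 0.1]
finger_gap: 1.003
```

```bash
python3 w.py lever_knob w15;  python3 - <<'E'
from h import *
b=cv2.imread('pics/w15.png')[150:350,156:356];cv2.imwrite('pics/c16.png',cv2.resize(b,(600,600),interpolation=cv2.INTER_NEAREST))
E
```

```text
lever_knob [260.2 225.5] 0.6
29.95 [0.43761931 0.0830434  0.11871632] [ 0.26331525 -0.41294048  0.0688602 ]
```

View pics/c16.png

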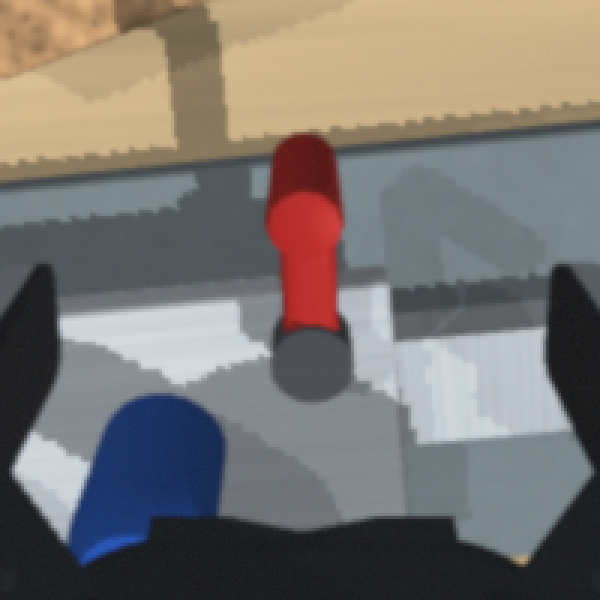

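>>> apply_moves:
  deltas: "1 0 0 -0.2 0; 1 0 0 -0.475 0; -1 0 0 -0.475 0; -1 0 0 -0.475 0; -1 0 0 -0.475 0; -1 0 0 -0.475 0; -1 0 0 -0.475 0"
  newtons: 50

```text
time: 30.82
tcp_pos: [0.4381, 0.0836, 0.0721]
orientation: [-1.573, -0.0, 1.506]
ft_force: [-1.5, 0.5, 6.3]
finger_gap: 0.187
```

>>> apply_moves:
  deltas: "-1 0.014 0.107 0 -0.059; -1 0.047 0.209 0 -0.118; -1 0.099 0.304 0 -0.177; -1 0.167 0.387 0 -0.236; -1 0.249 0.457 0 -0.295; -1 0.343 0.51 0 -0.354; -1 0.444 0.545 0 -0.413; -1 0.551 0.561 0 -0.472"

```text
time: 31.82
tcp_pos: [0.4932, 0.141, 0.0721]
orientation: [-1.569, -0.001, 0.017]
ft_force: [-2.0, 3.5, 5.8]
finger_gap: 0.189
```

>>> apply_moves:
  deltas: "-1 0.03 0 0 0; -1 0.05 0 0 0; -1 0.05 0 0 0; -1 0.05 0 0 0"

```text
time: 32.33
tcp_pos: [0.4948, 0.141, 0.0719]
orientation: [-1.568, 0.007, 0.022]
ft_force: [-12.2, 4.5, 14.3]
finger_gap: 0.191
```

>>> apply_moves:
  deltas: "-0.2 -0.02 0 0 0; 0 -0.02 0 0 0; 0 -0.02 0 0.5 0; 1 -0.02 0 1 0; 1 0 -0.5 1 0; 1 0.3 -1 1 0; 1 0.45 -1 1 0"

```text
time: 33.2
tcp_pos: [0.5434, 0.0367, 0.1707]
orientation: [-1.572, -0.001, 0.018]
ft_force: [0.2, 0.9, -0.7]
finger_gap: 0.997
```

>>> apply_moves:
  deltas: "1 0 -0.6 0 0.01; 1 0 -1 0 0.01; 1 0 -1 0 0.01; 1 0 -1 0 0.01"

```text
time: 33.7
tcp_pos: [0.5423, -0.0594, 0.1703]
orientation: [-1.57, 0.001, 0.055]
ft_force: [0.4, 0.3, 0.1]
finger_gap: 0.998
```

```bash
python3 w.py mark,lever_knob w16;python3 idx.py pics/w16.png 110 195 272 322
```

```text
mark [306.9 169. ] 0.94
mark [252.6 246.2] 0.68
lever_knob [109.3  86.2] 0.36
33.85 [ 0.54227682 -0.05908272  0.17048592] [ 0.64868392 -0.44707255 -0.2112752 ]
272 110.0 [0.5523 0.012 ] jigy -0.0184 0
274 173.83 [ 0.5589 -0.0511] jigy -0.0818 116
276 173.74 [ 0.561  -0.0509] jigy -0.0817 199
278 173.92 [ 0.5631 -0.051 ] jigy -0.0819 224
280 173.98 [ 0.5651 -0.0509] jigy -0.0819 245
282 174.03 [ 0.5672 -0.0509] jigy -0.082 236
284 174.04 [ 0.5693 -0.0508] jigy -0.082 236
286 174.04 [ 0.5713 -0.0506] jigy -0.082 236
288 174.04 [ 0.5734 -0.0505] jigy -0.082 231
290 174.04 [ 0.5755 -0.0504] jigy -0.082 234
292 174.05 [ 0.5775 -0.0503] jigy -0.082 238
294 174.03 [ 0.5796 -0.0502] jigy -0.082 233
296 174.01 [ 0.5817 -0.05  ] jigy -0.0819 235
298 174.02 [ 0.5837 -0.0499] jigy -0.082 235
300 174.13 [ 0.5858 -0.0499] jigy -0.0821 259
302 174.2 [ 0.5879 -0.0499] jigy -0.0821 300
304 173.91 [ 0.5899 -0.0495] jigy -0.0818 365
306 173.95 [ 0.592  -0.0494] jigy -0.0819 355
308 174.09 [ 0.594  -0.0494] jigy -0.082 348
310 174.33 [ 0.5961 -0.0496] jigy -0.0823 394
312 173.23 [ 0.5981 -0.0483] jigy -0.0811 520
314 172.52 [ 0.6    -0.0474] jigy -0.0803 703
316 171.42 [ 0.602  -0.0461] jigy -0.0792 665
318 170.69 [ 0.6039 -0.0453] jigy -0.0784 653
320 169.74 [ 0.6059 -0.0442] jigy -0.0774 738
```

View pics/w16.png

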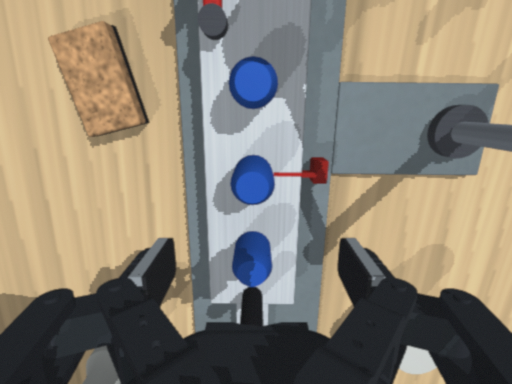

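>>> apply_moves:
  deltas: "1 -0.3 -0.5 0.3 0; 1 -0.8 -1 0.6 0; 1 -1 -1 0.6 0; 1 -1 -1 0.6 0"

```text
time: 34.35
tcp_pos: [0.4418, -0.1606, 0.2319]
orientation: [-1.572, -0.002, 0.053]
ft_force: [-0.1, 0.3, -0.6]
finger_gap: 0.995
```

>>> apply_moves:
  deltas: "1 -0.4 -0.6 0.2 0; 1 -0.5 -1 0.2 0; 1 -0.5 -1 0.2 0; 1 -0.5 -1 0.2 0"

```text
time: 34.85
tcp_pos: [0.3929, -0.2594, 0.25]
orientation: [-1.569, 0.0, 0.055]
ft_force: [0.6, -0.2, 0.5]
finger_gap: 1.001
```

```bash
python3 w.py shell_a w17; python3 find.py shell_a,lamp_knob,lamp_hinge scene,side; python3 - <<'E'
from h import *
save('scene','scene8.png')
i=arm.camera_info('wrist');print(i)
E
```

```text
shell_a [246.5 184.8] 0.89
shell_a [403.1 123.4] 0.61
34.95 [ 0.39294469 -0.25900735  0.25009083] [ 0.30788175 -0.62109192  0.05698633]
shell_a scene [([153.1, 261.9], 0.87), ([286.6, 168.6], 0.82), ([316.8, 167.0], 0.72), ([257.8, 166.7], 0.64)]
shell_a side [([229.1, 291.3], 0.96), ([200.3, 185.4], 0.74), ([273.0, 226.9], 0.58), ([236.0, 167.4], 0.39)]
lamp_knob scene [([335.5, 123.1], 0.95)]
lamp_knob side [([278.9, 132.5], 0.85)]
lamp_hinge scene [([329.3, 188.8], 0.95)]
lamp_hinge side [([314.6, 171.4], 0.57)]
{'intrinsics': array([[276.51496546,   0.        , 256.38531001],
       [  0.        , 276.51496546, 190.47875532],
       [  0.        ,   0.        ,   1.        ]]), 'eye': array([ 0.38737686, -0.18826267,  0.40500886]), 'orientation': array([2.85180513e+00, 2.09796099e-04, 5.45152303e-02])}
```

View pics/w17.png

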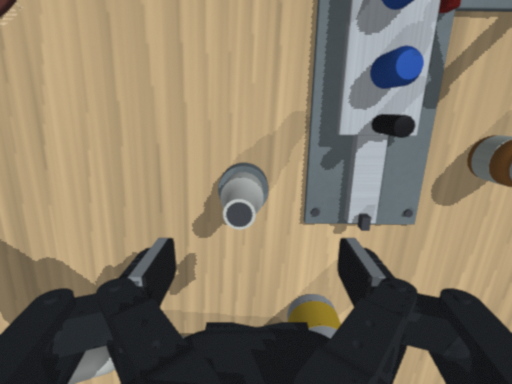

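View pics/scene8.png

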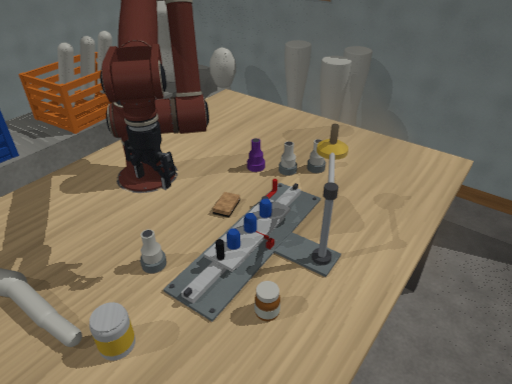

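```bash
python3 - <<'E'
from h import *
i=arm.camera_info('wrist')
print('A top',atz('wrist',(239.5,214),.12,i),'A foot',atz('wrist',(246.5,184.8),0,i))
print('side foot',atz('side',(229.1,291.3),0),'scene foot',atz('scene',(153.1,261.9),0), 'scene top',atz('scene',(149,233),.12))
for n,uv in [('B',(286.6,168.6)),('C',(316.8,167)),('P',(257.8,166.7))]: print(n,atz('scene',uv,0))
print('Ctop',atz('scene',(318,143),.12),'Btop',atz('scene',(290,144),.12))
print('lampknob',tri([ray('scene',(335.5,123.1)),ray('side',(278.9,132.5))]))
print('lamphinge',tri([ray('scene',(329.3,188.8)),ray('side',(314.6,171.4))]))
print('spig0 top?',atz('wrist',(405,62),.098,i))
E
```

```text
A top [ 0.37481734 -0.30118701  0.12      ] A foot [ 0.37838715 -0.30068447  0.        ]
side foot [ 0.38737762 -0.29652257  0.        ] scene foot [ 0.36566154 -0.29475707  0.        ] scene top [ 0.37710157 -0.29495638  0.12      ]
B [0.40796334 0.35475471 0.        ]
C [0.49750966 0.43484624 0.        ]
P [0.30870981 0.29894512 0.        ]
Ctop [0.50311423 0.41214701 0.12      ] Btop [0.42323748 0.3444924  0.12      ]
lampknob (array([0.65343951, 0.20404001, 0.32501495]), [np.float64(0.004404988098597167), np.float64(0.004404988098597257)])
lamphinge (array([7.52237303e-01, 7.23558694e-04, 2.60096275e-01]), [np.float64(0.002170535441283839), np.float64(0.0021705354412838553)])
spig0 top? [ 0.53585755 -0.13521362  0.098     ]
```

>>> apply_moves:
  deltas: "1 -0.17 -0.41 -0.3 0; 1 -0.17 -0.41 -0.7 0; 1 -0.17 -0.41 -0.9 0; 1 -0.17 -0.41 -0.9 0; 1 -0.17 -0.41 -0.9 0"

```text
time: 36.02
tcp_pos: [0.3761, -0.3019, 0.1624]
orientation: [-1.573, -0.002, 0.055]
ft_force: [-0.4, -0.3, -0.2]
finger_gap: 1.001
```

```bash
python3 - <<'E'
from h import *
for n in ['scene','wrist']: save(n,n+'9.png')
b=cv2.imread('pics/wrist9.png');a=cv2.imread('pics/scene9.png')[180:300,90:210]
i=arm.camera_info('wrist');print(i['eye'])
cv2.imwrite('pics/c17.png',np.hstack([cv2.resize(b,(400,300)),cv2.resize(a,(300,300))]))
E
```

```text
[ 0.37091404 -0.22969462  0.31684009]
```

View pics/c17.png

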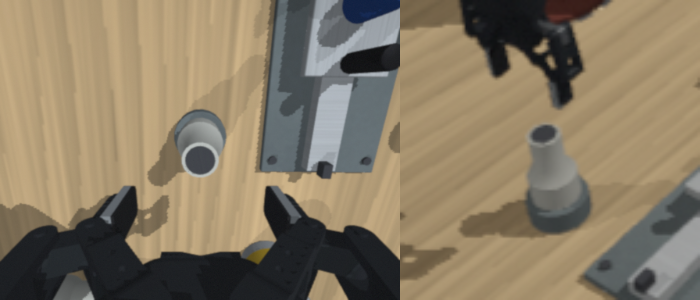

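```bash
python3 - <<'E'
from h import *
i=arm.camera_info('wrist')
im=cv2.imread('pics/wrist9.png')
print(atz('wrist',(256.6,204.8),.12,i))
print('cuff',atz('wrist',(200/.78125,134/.78125),.015,i))
b=im[120:240,196:316];cv2.imwrite('pics/c18.png',cv2.resize(b,(480,480),interpolation=0))
E
```

```text
[ 0.37530941 -0.30010413  0.12      ]
cuff [ 0.37481635 -0.29832539  0.015     ]
```

View pics/c18.png

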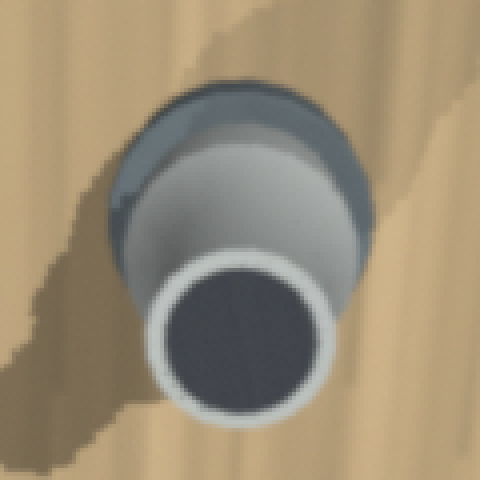

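>>> apply_moves:
  deltas: "1 -0.005 0.01 -0.4 0; 1 -0.005 0.01 -0.72 0; 1 -0.005 0.01 -0.72 0; -1 -0.005 0.01 -0.72 0; -1 -0.005 0.01 -0.72 0; -1 -0.005 0.01 -0.72 0; -1 -0.005 0.01 -0.72 0"
  newtons: 80

```text
time: 37.0
tcp_pos: [0.376, -0.3014, 0.0908]
orientation: [-1.573, -0.003, 0.054]
ft_force: [1.5, 1.1, 5.6]
finger_gap: 0.394
```

```bash
python3 - <<'E'
from h import *
for n in ['scene','wrist']: save(n,n+'10.png')
b=cv2.imread('pics/wrist10.png');a=cv2.imread('pics/scene10.png')[180:300,90:210]
cv2.imwrite('pics/c19.png',np.hstack([cv2.resize(b,(400,300)),cv2.resize(a,(300,300))]))
E
```

View pics/c19.png

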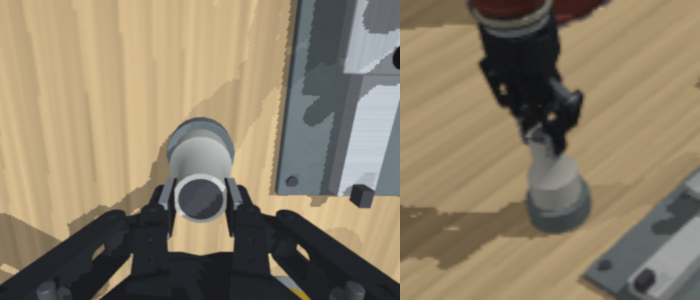

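```bash
python3 - <<'E'
from h import *
i=dict(arm.camera_info('wrist'))
for f,t,yaw in [('w14',(.5371,-.0968,.1677),.05),('w16',(.5423,-.0591,.1705),.055),('w11',(.5392,-.0578,.1721),0.001)]:
    c,s=np.cos(yaw),np.sin(yaw); j=dict(i); j['eye']=np.array(t)+[-.0716*s,.0716*c,.1548]; j['orientation']=np.array([2.852,0,yaw])
    im=cv2.imread(f'pics/{f}.png'); h=cv2.cvtColor(im,cv2.COLOR_BGR2HSV)
    m=((h[...,0]>100)&(h[...,0]<125)&(h[...,1]>140)).astype(np.uint8)
    n,l,st,ce=cv2.connectedComponentsWithStats(m)
    for k in range(1,n):
        if st[k,4]<300: continue
        v=h[...,2][l==k]; thr=np.percentile(v,90)-25
        mm=((l==k)&(h[...,2]>thr)).astype(np.uint8)
        q,l2,s2,c2=cv2.connectedComponentsWithStats(mm); b=1+np.argmax(s2[1:,4])
        print(f,ce[k].round(1),c2[b].round(1),s2[b,2:],atz('wrist',c2[b],.098,j).round(4), atz('wrist',ce[k],.072,j).round(4))
E
```

```text
w14 [261.2  32. ] [261.8  25. ] [  39   43 1316] [0.5346 0.0321 0.098 ] [0.5345 0.0337 0.072 ]
w14 [260.1 140.9] [260.7 142.9] [ 34  35 956] [ 0.5383 -0.0519  0.098 ] [ 0.5383 -0.0533  0.072 ]
w14 [259.2 226.3] [260.2 237.2] [ 31  29 693] [ 0.5424 -0.1354  0.098 ] [ 0.5419 -0.1364  0.072 ]
w16 [252.9  82.1] [252.8  80.9] [  36   39 1105] [0.5345 0.0322 0.098 ] [0.5342 0.0335 0.072 ]
w16 [252.3 180. ] [252.3 186.5] [ 33  32 826] [ 0.5384 -0.0519  0.098 ] [ 0.5381 -0.0529  0.072 ]
w16 [251.9 258.7] [258.  272.5] [ 17  27 329] [ 0.5481 -0.1356  0.098 ] [ 0.5419 -0.1366  0.072 ]
w11 [251.4  98.4] [251.3  98.1] [  35   38 1042] [0.5351 0.0213 0.098 ] [0.5348 0.0219 0.072 ]
w11 [255.9 192.1] [256.1 199.9] [ 32  31 781] [ 0.539 -0.063  0.098] [ 0.5387 -0.0638  0.072 ]
w11 [259.5 268.9] [263.5 282.8] [ 21  27 438] [ 0.5461 -0.1468  0.098 ] [ 0.5425 -0.1481  0.072 ]
```

>>> apply_moves:
  deltas: "-1 0 0 0.4 0; -1 0 0 0.9 0; -1 0.3 0.2 1 0; -1 0.8 0.6 1 0; -1 1 1 1 0; -1 1 1 1 0"

```text
time: 37.85
tcp_pos: [0.4751, -0.1976, 0.1873]
orientation: [-1.569, 0.002, 0.059]
ft_force: [-0.4, -0.3, -3.9]
finger_gap: 0.39
```

>>> apply_moves:
  deltas: "-1 0.1 0.1 0.3 0; -1 0.4 0.4 0.4 0; -1 0.67 0.65 0.4 0; -1 0.67 0.65 0.4 0; -1 0.67 0.65 0.4 0"

```text
time: 38.48
tcp_pos: [0.5408, -0.136, 0.2276]
orientation: [-1.571, 0.002, 0.054]
ft_force: [-1.3, 0.4, -3.9]
finger_gap: 0.394
```

```bash
python3 - <<'E'
from h import *
print(arm.get_state()['tcp_pos'],arm.get_state()['ft_force'],arm.get_state()['moment'])
for n in ['scene','wrist','side']: save(n,n+'11.png')
b=cv2.imread('pics/wrist11.png');a=cv2.imread('pics/scene11.png')[150:300,160:310];c=cv2.imread('pics/side11.png')[150:300,180:330]
cv2.imwrite('pics/c20.png',np.hstack([cv2.resize(b,(267,200)),cv2.resize(a,(260,200)),cv2.resize(c,(260,200))]))
E
```

```text
[ 0.54077704 -0.1360467   0.22758918] [-1.27655787  0.38004159 -3.91642994] [0.00512721 0.02475502 0.01558164]
```

View pics/c20.png

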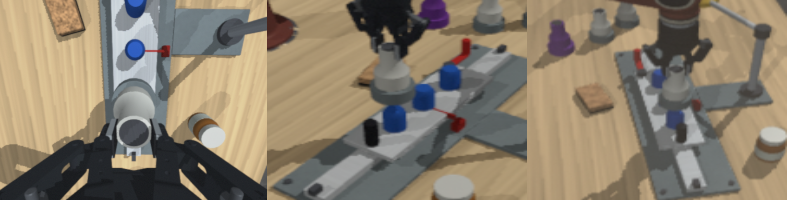

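>>> apply_moves:
  deltas: "-1 0.02 -0.008 -0.2 0; -1 0.02 -0.008 -0.4 0; -1 0.02 -0.008 -0.5 0; -1 0.02 -0.008 -0.6 0; -1 0.02 -0.008 -0.6 0; -1 0.02 -0.008 -0.6 0"

```text
time: 39.38
tcp_pos: [0.5437, -0.1364, 0.169]
orientation: [-1.571, 0.0, 0.054]
ft_force: [-1.0, -0.8, -3.4]
finger_gap: 0.387
```

>>> apply_moves:
  deltas: "-1 0 0 -0.12 0; -1 0 0 -0.2 0; -1 0 0 -0.26 0; -1 0 0 -0.32 0; -1 0 0 -0.34 0; -1 0 0 -0.34 0; -1 0 0 -0.34 0"

```text
time: 40.25
tcp_pos: [0.544, -0.1367, 0.1368]
orientation: [-1.572, 0.0, 0.054]
ft_force: [-5.4, -0.1, 5.5]
finger_gap: 0.39
```

>>> apply_moves:
  deltas: "-1 -0.01 0 -0.03 0; -1 -0.01 0 -0.05 0; -1 -0.01 0 -0.05 0; -1 -0.01 0 -0.05 0"

```text
time: 40.75
tcp_pos: [0.5442, -0.1369, 0.1367]
orientation: [-1.573, -0.002, 0.055]
ft_force: [-12.3, 2.7, 23.7]
finger_gap: 0.392
```

```bash
python3 - <<'E'
from h import *
for n in ['scene','side']: save(n,n+'12.png')
a=cv2.imread('pics/scene12.png')[190:300,180:290];c=cv2.imread('pics/side12.png')[190:300,220:330]
cv2.imwrite('pics/c21.png',np.hstack([cv2.resize(a,(400,400)),cv2.resize(c,(400,400))]))
E
```

```text
(no output)
```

View pics/c21.png

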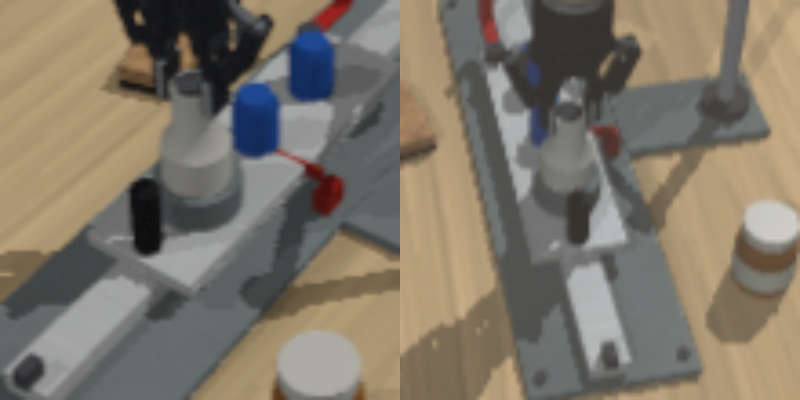

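>>> apply_moves:
  deltas: "0 0 0 0.03 0; 0.5 0 0 0.03 0; 1 0 0 0.2 0; 1 0 0 0.8 0; 1 -0.3 0.3 1 0; 1 -0.6 0.8 1 0; 1 -0.6 1 1 0"

```text
time: 41.72
tcp_pos: [0.4818, -0.0345, 0.2311]
orientation: [-1.571, -0.002, 0.055]
ft_force: [-0.5, -0.8, 0.3]
finger_gap: 0.998
```

>>> apply_moves:
  deltas: "1 -0.2 0.6 0 0; 1 -0.2 1 0 0; 1 -0.2 1 0 0"

```text
time: 42.1
tcp_pos: [0.4627, 0.0659, 0.2307]
orientation: [-1.57, -0.002, 0.059]
ft_force: [0.5, 0.4, -0.4]
finger_gap: 1.003
```

>>> apply_moves:
  deltas: "1 0 0.6 0 0; 1 0 1 0 0; 1 0 1 0 0"

```text
time: 42.48
tcp_pos: [0.463, 0.1649, 0.2302]
orientation: [-1.571, -0.0, 0.057]
ft_force: [-0.8, -0.7, 0.3]
finger_gap: 1.001
```

>>> apply_moves:
  deltas: "1 0 0.6 0 0; 1 0 0.8 0 0; 1 0 0.8 0 0; 1 0 0.8 0 0"

```text
time: 42.98
tcp_pos: [0.4631, 0.2425, 0.2297]
orientation: [-1.572, 0.0, 0.053]
ft_force: [-0.4, 0.0, 0.7]
finger_gap: 0.999
```

```bash
python3 w.py shell_a w18; python3 find.py shell_a scene,side
```

```text
shell_a [296.   16.6] 0.84
shell_a [223.4  77.6] 0.77
shell_a [138.6 118.3] 0.68
shell_a [297.1 309.6] 0.45
43.075 [0.46305933 0.24250667 0.22973455] [ 0.05908165 -0.42461626 -0.74003494]
shell_a scene [([233.7, 243.9], 0.93), ([287.4, 168.8], 0.84), ([258.1, 169.3], 0.74), ([317.4, 168.9], 0.66)]
shell_a side [([236.6, 167.9], 0.74), ([221.2, 175.6], 0.68), ([200.2, 185.7], 0.61), ([267.0, 240.9], 0.57)]
```

View pics/w18.png

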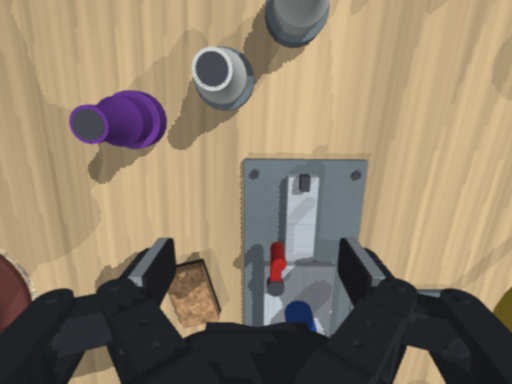

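```bash
python3 - <<'E'
from h import *
i=arm.camera_info('wrist')
print(atz('wrist',(213,70),.12,i),atz('wrist',(223.4,77.6),0,i),atz('wrist',(296,16.6),0,i))
E
```

```text
[0.41804866 0.34522385 0.12      ] [0.41339068 0.35051575 0.        ] [5.00541474e-01 4.24519476e-01 5.55111512e-17]
```

>>> apply_moves:
  deltas: "1 -0.3 0.5 0 0; 1 -0.455 1 -0.4 0; 1 -0.455 1 -0.6 0; 1 -0.455 1 -0.6 0; 1 -0.455 1 -0.6 0"

```text
time: 43.9
tcp_pos: [0.418, 0.3437, 0.1709]
orientation: [-1.57, -0.001, 0.054]
ft_force: [-0.1, -0.1, 0.9]
finger_gap: 1.001
```

```bash
python3 - <<'E'
from h import *
i=arm.camera_info('wrist');print(i['eye'],arm.get_state()['tcp_pos'])
b=save('wrist','w19.png')
E
```

```text
[0.41292522 0.41553852 0.32521808] [0.4180275  0.3436812  0.17088281]
```

View pics/w19.png

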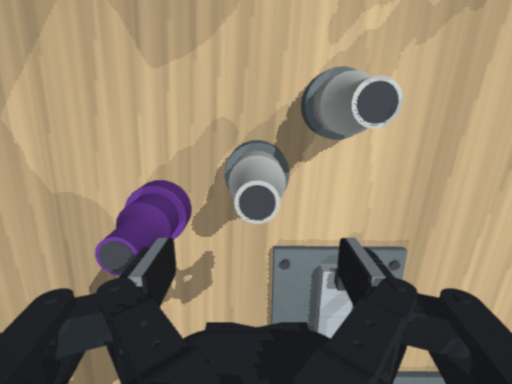

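```bash
python3 - <<'E'
from h import *
i=arm.camera_info('wrist')
for uv in [(258,203),(377,102),(115,254)]: print(atz('wrist',uv,.12,i))
E
```

```text
[0.41862563 0.34434607 0.12      ]
[0.49877614 0.42442833 0.12      ]
[0.30226852 0.2932976  0.12      ]
```

Good; B at (0.4186, 0.3443), purple is clear.

>>> apply_moves:
  deltas: "1 0.005 0.005 -0.4 0; 1 0.005 0.005 -0.8 0; 1 0.005 0.005 -0.8 0; -1 0.005 0.005 -0.8 0; -1 0.005 0.005 -0.8 0; -1 0.005 0.005 -0.8 0; -1 0.005 0.005 -0.8 0"
  newtons: 80

```text
time: 44.82
tcp_pos: [0.4189, 0.3452, 0.0923]
orientation: [-1.569, -0.003, 0.054]
ft_force: [-1.3, -0.3, 6.2]
finger_gap: 0.39
```

>>> apply_moves:
  deltas: "-1 0 0 0.4 0; -1 0 0 0.9 0; -1 0.2 -0.2 1 0; -1 0.6 -0.6 1 0; -1 1 -1 1 0; -1 1 -1 1 0"

```text
time: 45.58
tcp_pos: [0.5197, 0.2416, 0.1896]
orientation: [-1.572, -0.0, 0.049]
ft_force: [-0.1, 0.4, -1.9]
finger_gap: 0.39
```

>>> apply_moves:
  deltas: "-1 0 -0.5 0.4 0; -1 0.05 -1 0.4 0; -1 0.05 -1 0.4 0"

```text
time: 45.95
tcp_pos: [0.5227, 0.1424, 0.2302]
orientation: [-1.571, -0.001, 0.051]
ft_force: [-0.0, 0.8, -1.5]
finger_gap: 0.391
```

>>> apply_moves:
  deltas: "-1 0.05 -0.6 0 0; -1 0.1 -1 0 0; -1 0.1 -1 0 0"

```text
time: 46.32
tcp_pos: [0.5324, 0.0436, 0.229]
orientation: [-1.57, 0.001, 0.052]
ft_force: [0.7, 0.6, -3.5]
finger_gap: 0.386
```

>>> apply_moves:
  deltas: "-1 0.02 -0.6 0 0; -1 0.02 -0.92 0 0; -1 0.02 -0.92 0 0; -1 0.02 -0.92 0 0; -1 0.02 -0.92 0 0"

```text
time: 46.95
tcp_pos: [0.5347, -0.0461, 0.2295]
orientation: [-1.57, 0.0, 0.056]
ft_force: [-0.2, 0.3, -1.2]
finger_gap: 0.386
```

>>> apply_moves:
  deltas: "-1 0.037 -0.052 -0.1 0; -1 0.037 -0.052 -0.3 0; -1 0.037 -0.052 -0.45 0; -1 0.037 -0.052 -0.6 0; -1 0.037 -0.052 -0.6 0; -1 0.037 -0.052 -0.6 0"

```text
time: 47.7
tcp_pos: [0.5387, -0.053, 0.1701]
orientation: [-1.571, -0.0, 0.054]
ft_force: [0.3, -0.4, -2.0]
finger_gap: 0.39
```

```bash
python3 - <<'E'
from h import *
for n in ['scene','side']: save(n,n+'13.png')
a=cv2.imread('pics/scene13.png')[170:280,190:300];c=cv2.imread('pics/side13.png')[170:280,200:310]
cv2.imwrite('pics/c22.png',np.hstack([cv2.resize(a,(400,400)),cv2.resize(c,(400,400))]))
E
```

```text
(no output)
```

View pics/c22.png

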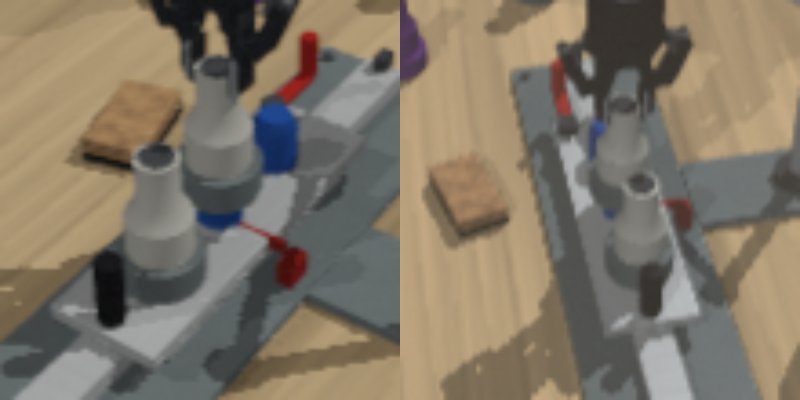

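Shell is threaded on the middle spigot. Lower and press.

>>> apply_moves:
  deltas: "-1 0 0.005 -0.1 0; -1 0 0.005 -0.2 0; -1 0 0.005 -0.28 0; -1 0 0.005 -0.34 0; -1 0 0.005 -0.36 0; -1 0 0.005 -0.37 0; -1 0 0.005 -0.37 0"

```text
time: 48.68
tcp_pos: [0.5389, -0.0529, 0.1385]
orientation: [-1.572, 0.001, 0.055]
ft_force: [-13.2, 1.8, 23.7]
finger_gap: 0.387
```

>>> apply_moves:
  deltas: "0 0 0 0.04 0; 0.5 0 0 0.04 0; 1 0 0 0.2 0; 1 0 0 0.8 0; 1 0 0.3 1 0; 1 -0.2 0.8 1 0; 1 -0.3 1 1 0"

```text
time: 49.55
tcp_pos: [0.5081, 0.0494, 0.234]
orientation: [-1.57, -0.002, 0.056]
ft_force: [0.8, 0.3, -0.0]
finger_gap: 1.0
```

>>> apply_moves:
  deltas: "1 -0.1 0.6 0 0; 1 -0.1 1 0 0; 1 -0.1 1 0 0"

```text
time: 49.92
tcp_pos: [0.4982, 0.1497, 0.2334]
orientation: [-1.57, -0.001, 0.058]
ft_force: [0.5, -0.1, -0.8]
finger_gap: 1.0
```

>>> apply_moves:
  deltas: "1 0 0.6 0 0; 1 0 1 0 0; 1 0 1 0 0"

```text
time: 50.3
tcp_pos: [0.4986, 0.2486, 0.233]
orientation: [-1.571, 0.0, 0.057]
ft_force: [0.3, -0.4, -0.2]
finger_gap: 0.997
```

>>> apply_moves:
  deltas: "1 0 0.6 0 0; 1 0 1 0 0; 1 0 1 0 0; 1 0 1 0 0"

```text
time: 50.8
tcp_pos: [0.499, 0.346, 0.2327]
orientation: [-1.572, 0.0, 0.053]
ft_force: [0.4, -0.7, 0.0]
finger_gap: 1.002
```

```bash
python3 w.py shell_a w20; python3 - <<'E'
from h import *
save('scene','scene14.png')
E
```

```text
shell_a [120.9 189.9] 0.66
shell_a [259.  105.2] 0.62
50.9 [0.49894237 0.34594141 0.232799  ] [0.38248731 0.37280758 0.41192462]
```

View pics/w20.png

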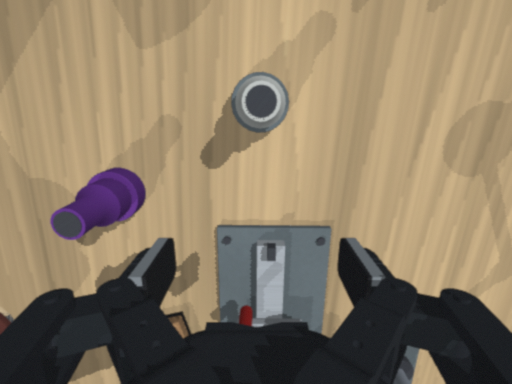

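View pics/scene14.png

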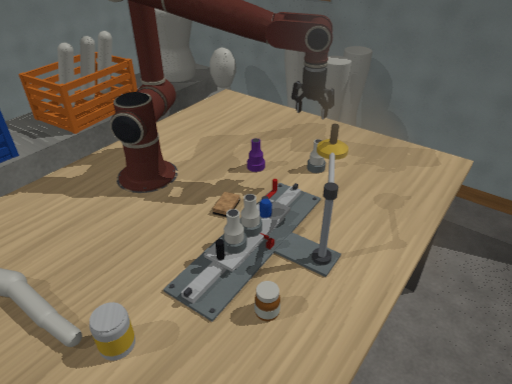

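```bash
python3 - <<'E'
from h import *
i=arm.camera_info('wrist')
print(atz('wrist',(260.5,102),.12,i))
E
```

```text
[0.49755314 0.42355321 0.12      ]
```

>>> apply_moves:
  deltas: "1 -0.01 0.5 0 0; 1 -0.01 0.775 -0.4 0; 1 -0.01 0.775 -0.65 0; 1 -0.01 0.775 -0.65 0; 1 -0.01 0.775 -0.65 0"

```text
time: 51.58
tcp_pos: [0.4984, 0.4247, 0.1692]
orientation: [-1.57, -0.002, 0.053]
ft_force: [0.1, -0.3, 1.5]
finger_gap: 0.999
```

```bash
python3 - <<'E'
from h import *
i=arm.camera_info('wrist');print(i['eye'],arm.get_state()['tcp_pos'])
b=save('wrist','w21.png')[150:250,206:306]
cv2.imwrite('pics/c23.png',cv2.resize(cv2.cvtColor(b,cv2.COLOR_RGB2BGR),(400,400),interpolation=0))
print(atz('wrist',(257,204),.12,i))
E
```

```text
[0.49322423 0.49654431 0.32359037] [0.4983527  0.42471496 0.16923495]
[0.49779059 0.42519232 0.12      ]
```

View pics/c23.png

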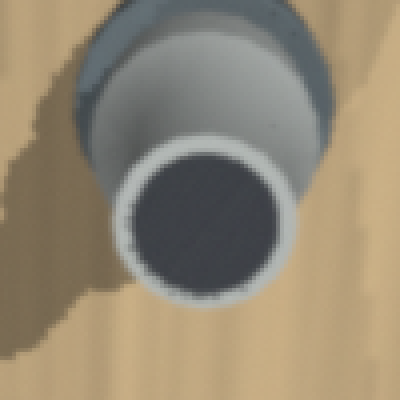

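>>> apply_moves:
  deltas: "1 -0.005 -0.005 -0.4 0; 1 -0.005 -0.005 -0.78 0; 1 -0.005 -0.005 -0.78 0; -1 -0.005 -0.005 -0.78 0; -1 -0.005 -0.005 -0.78 0; -1 -0.005 -0.005 -0.78 0; -1 -0.005 -0.005 -0.78 0"
  newtons: 80

```text
time: 52.5
tcp_pos: [0.4986, 0.4255, 0.0925]
orientation: [-1.569, -0.004, 0.054]
ft_force: [1.6, 0.1, 6.5]
finger_gap: 0.392
```

>>> apply_moves:
  deltas: "-1 0 0 0.4 0; -1 0 0 0.9 0; -1 0 -0.2 1 0; -1 0 -0.6 1 0; -1 0 -1 1 0; -1 0 -1 1 0"

```text
time: 53.25
tcp_pos: [0.4957, 0.321, 0.1868]
orientation: [-1.573, 0.004, 0.051]
ft_force: [0.0, 0.9, -2.3]
finger_gap: 0.388
```

>>> apply_moves:
  deltas: "-1 0 -0.5 0.4 0; -1 0.1 -1 0.4 0; -1 0.1 -1 0.4 0"

```text
time: 53.62
tcp_pos: [0.507, 0.2219, 0.2286]
orientation: [-1.572, 0.001, 0.05]
ft_force: [-0.6, 0.3, -1.7]
finger_gap: 0.391
```

>>> apply_moves:
  deltas: "-1 0.1 -0.6 0 0; -1 0.2 -1 0 0; -1 0.2 -1 0 0"

```text
time: 54.0
tcp_pos: [0.5266, 0.123, 0.2278]
orientation: [-1.571, 0.003, 0.051]
ft_force: [0.5, 0.6, -3.6]
finger_gap: 0.389
```

>>> apply_moves:
  deltas: "-1 0.06 -0.6 0 0; -1 0.06 -0.9 0 0; -1 0.06 -0.9 0 0; -1 0.06 -0.9 0 0; -1 0.06 -0.9 0 0"

```text
time: 54.62
tcp_pos: [0.5328, 0.036, 0.2293]
orientation: [-1.57, 0.001, 0.056]
ft_force: [-0.5, 0.1, -2.0]
finger_gap: 0.386
```

>>> apply_moves:
  deltas: "-1 0.018 -0.034 -0.1 0; -1 0.018 -0.034 -0.3 0; -1 0.018 -0.034 -0.45 0; -1 0.018 -0.034 -0.6 0; -1 0.018 -0.034 -0.6 0; -1 0.018 -0.034 -0.6 0"

```text
time: 55.38
tcp_pos: [0.535, 0.0312, 0.1701]
orientation: [-1.571, -0.0, 0.054]
ft_force: [0.2, 0.5, -2.3]
finger_gap: 0.383
```

>>> apply_moves:
  deltas: "-1 -0.005 0.01 -0.1 0; -1 -0.005 0.01 -0.2 0; -1 -0.005 0.01 -0.28 0; -1 -0.005 0.01 -0.34 0; -1 -0.005 0.01 -0.36 0; -1 -0.005 0.01 -0.37 0; -1 -0.005 0.01 -0.37 0"

```text
time: 56.25
tcp_pos: [0.5347, 0.0321, 0.1383]
orientation: [-1.572, 0.001, 0.055]
ft_force: [-12.8, -0.3, 22.8]
finger_gap: 0.388
```

```bash
python3 - <<'E'
from h import *
for n in ['scene','side']: save(n,n+'15.png')
a=cv2.imread('pics/scene15.png')[170:280,190:300];c=cv2.imread('pics/side15.png')[170:280,200:310]
cv2.imwrite('pics/c24.png',np.hstack([cv2.resize(a,(400,400)),cv2.resize(c,(400,400))]))
E
```

```text
(no output)
```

View pics/c24.png

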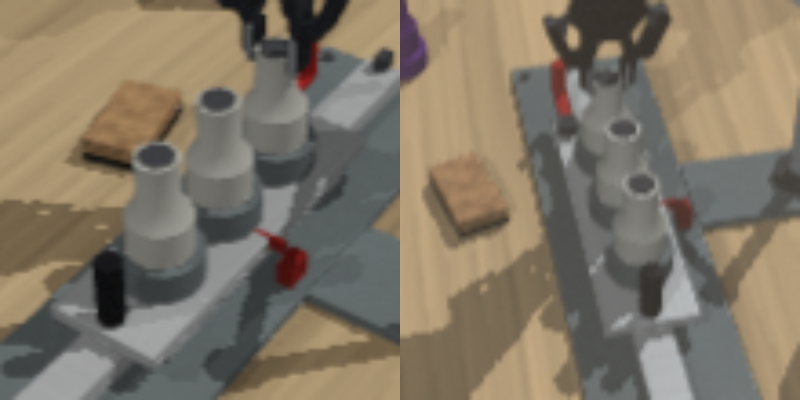

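>>> apply_moves:
  deltas: "0 0 0 0.04 0; 0.5 0 0 0.04 0; 1 0 0 0.2 0; 1 0 0 0.8 0; 1 -0.1 0 1 0; 1 -0.3 0 1 0; 1 -0.3 0 1 0"

```text
time: 57.22
tcp_pos: [0.5042, 0.0322, 0.2338]
orientation: [-1.571, -0.002, 0.054]
ft_force: [0.3, -0.6, -1.0]
finger_gap: 0.999
```

>>> apply_moves:
  deltas: "1 0 0 0.5 0; 1 0 0.3 1 0; 1 0 0.5 1 0; 1 0 0.5 1 0"

```text
time: 57.72
tcp_pos: [0.5048, 0.083, 0.3331]
orientation: [-1.571, -0.001, 0.056]
ft_force: [0.0, 0.6, -1.3]
finger_gap: 0.998
```

>>> apply_moves:
  deltas: "1 0.2 0 0.5 0; 1 0.5 0 1 0; 1 0.8 0 1 0; 1 0.8 0 1 0; 1 0.8 0 1 0"

```text
time: 58.35
tcp_pos: [0.5839, 0.0817, 0.4309]
orientation: [-1.571, 0.003, 0.054]
ft_force: [-0.2, -0.5, 0.3]
finger_gap: 1.0
```

```bash
python3 w.py lamp_knob,lamp_hinge w22; python3 find.py lamp_knob,lamp_hinge scene,side; python3 - <<'E'
from h import *
save('scene','scene16.png')
E
```

```text
lamp_knob [349.2  58. ] 0.94
lamp_hinge [382.3 235.3] 0.9
58.5 [0.58359031 0.08202241 0.43217805] [-0.25452212  1.17925946 -0.88198981]
lamp_knob scene [([333.4, 123.4], 0.75)]
lamp_knob side [([281.1, 131.2], 0.64)]
lamp_hinge scene [([273.7, 176.9], 0.23), ([264.6, 234.9], 0.16)]
lamp_hinge side [([315.1, 171.1], 0.93), ([268.4, 243.8], 0.19)]
```

View pics/w22.png

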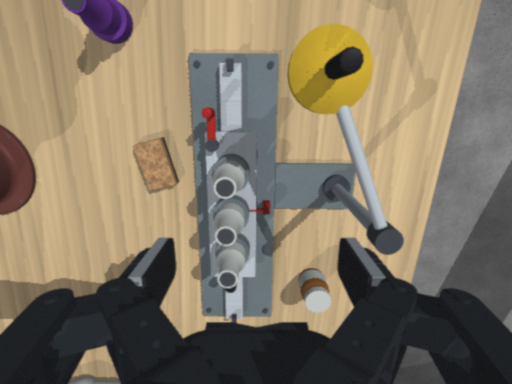

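View pics/scene16.png

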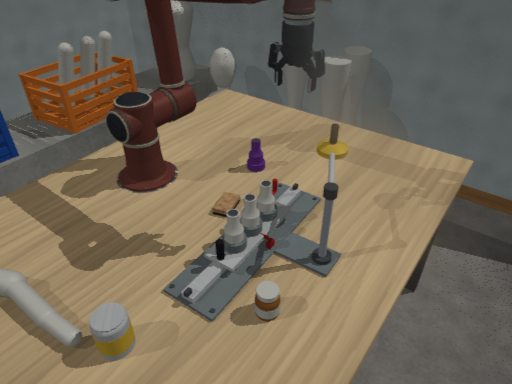

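```bash
python3 - <<'E'
from h import *
i=arm.camera_info('wrist')
w=ray('wrist',(349.5,61),i);s=ray('scene',(334.5,125));d=ray('side',(280,132))
for l in ([w,s],[w,s,d]): print(tri(l))
for z in (.3,.31,.32): print(z,atz('wrist',(349.5,61),z,i))
print('head',atz('wrist',(331,69),.25,i))
for z in (.25,.26,.27): print('post',atz('wrist',(385,236),z,i))
E
```

```text
(array([0.65637365, 0.19689811, 0.3275182 ]), [np.float64(0.0006454631765851995), np.float64(0.0006454631765851155)])
(array([0.656347  , 0.19690487, 0.32689926]), [np.float64(0.0008635693707048154), np.float64(0.000660449538180244), np.float64(0.0006534118322498475)])
0.3 [0.66519369 0.20183455 0.3       ]
0.31 [0.66219568 0.20017675 0.31      ]
0.32 [0.65919767 0.19851895 0.32      ]
head [0.66064138 0.20080754 0.25      ]
post [ 7.59857760e-01 -2.67325229e-04  2.50000000e-01]
post [0.75449662 0.00431507 0.26      ]
post [0.74913548 0.00889746 0.27      ]
```

>>> apply_moves:
  deltas: "1 0.3 0.4 0 0.05; 1 0.6 0.8 0 0.1; 1 0.73 1 0 0.131; 1 0.73 1 0 0.131; 1 0.73 1 0 0.131"

```text
time: 59.48
tcp_pos: [0.657, 0.1816, 0.4329]
orientation: [-1.571, 0.0, 0.464]
ft_force: [0.5, -0.4, 0.4]
finger_gap: 0.999
```

>>> apply_moves:
  deltas: "1 0 0.15 -0.3 0; 1 0 0.15 -0.6 0; 1 0 0.15 -0.6 0; 1 0 0.15 -0.6 0"

```text
time: 59.98
tcp_pos: [0.6574, 0.1965, 0.3747]
orientation: [-1.572, -0.002, 0.465]
ft_force: [0.2, 1.1, 0.7]
finger_gap: 1.0
```

```bash
python3 - <<'E'
from h import *
i=arm.camera_info('wrist');print(i['eye'],arm.get_state()['tcp_pos'])
save('wrist','w23.png')
r=arm.pinpoint('lamp_knob','wrist');print(r[:2])
for z in (.31,.325): print(atz('wrist',r[0]['at'],z,i) if r else 0)
E
```

```text
[0.62335058 0.26078376 0.52886303] [0.65741199 0.19648402 0.37466558]
[{'at': [256.6, 202.6], 'confidence': 0.64}]
[0.65801038 0.19313405 0.31      ]
[0.65563493 0.19777049 0.325     ]
```

View pics/w23.png

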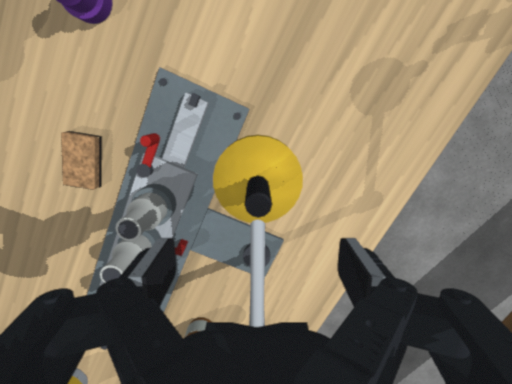

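>>> apply_moves:
  deltas: "1 -0.01 0.01 -0.4 0; 1 -0.01 0.01 -0.78 0; 1 -0.01 0.01 -0.78 0; -1 -0.01 0.01 -0.78 0; -1 -0.01 0.01 -0.78 0; -1 -0.01 0.01 -0.78 0; -1 -0.01 0.01 -0.78 0; -1 -0.01 0.01 -0.78 0"
  newtons: 50

```text
time: 61.08
tcp_pos: [0.6568, 0.1983, 0.2964]
orientation: [-1.571, -0.003, 0.466]
ft_force: [0.4, 0.3, 4.6]
finger_gap: 0.234
```

```bash
python3 - <<'E'
import numpy as np
H=np.array([.7558,.0008]);r=.2208;a0=116.6;s=[0,26,52,77.3]
for a,b in zip(s[:-1],s[1:]):
    P=lambda d:H+r*np.array([np.cos(np.radians(a0+d)),np.sin(np.radians(a0+d))])
    print('; '.join('-1 %.3f %.3f 0 %.3f'%(*((P(a+(b-a)*k/4)-P(a))*10),(b-a)*k/4/180) for k in (1,2,3,4)))
E
```

```text
-1 -0.217 -0.125 0 0.036; -1 -0.419 -0.273 0 0.072; -1 -0.602 -0.443 0 0.108; -1 -0.765 -0.633 0 0.144
-1 -0.141 -0.207 0 0.036; -1 -0.257 -0.429 0 0.072; -1 -0.347 -0.662 0 0.108; -1 -0.410 -0.905 0 0.144
-1 -0.035 -0.241 0 0.035; -1 -0.043 -0.485 0 0.070; -1 -0.024 -0.727 0 0.105; -1 0.021 -0.967 0 0.141
```

>>> apply_moves:
  deltas: "-1 -0.217 -0.125 0 0.036; -1 -0.419 -0.273 0 0.072; -1 -0.602 -0.443 0 0.108; -1 -0.765 -0.633 0 0.144"

```text
time: 61.58
tcp_pos: [0.5804, 0.135, 0.2964]
orientation: [-1.574, -0.004, 0.922]
ft_force: [4.8, -1.1, 4.6]
finger_gap: 0.237
```

>>> apply_moves:
  deltas: "-1 -0.141 -0.207 0 0.036; -1 -0.257 -0.429 0 0.072; -1 -0.347 -0.662 0 0.108; -1 -0.41 -0.905 0 0.144"

```text
time: 62.08
tcp_pos: [0.5394, 0.0445, 0.2964]
orientation: [-1.575, -0.002, 1.375]
ft_force: [5.7, 1.9, 4.0]
finger_gap: 0.234
```

>>> apply_moves:
  deltas: "-1 -0.035 -0.241 0 0.035; -1 -0.043 -0.485 0 0.07; -1 -0.024 -0.727 0 0.105; -1 0.021 -0.967 0 0.141; -1 0.021 -0.967 0 0.141; -1 0.021 -0.967 0 0.141"

```text
time: 62.82
tcp_pos: [0.5418, -0.053, 0.2964]
orientation: [-1.574, 0.002, 1.813]
ft_force: [1.6, -1.6, 5.9]
finger_gap: 0.234
```

```bash
python3 - <<'E'
from h import *
save('scene','scene17.png');save('side','side17.png')
a=cv2.imread('pics/scene17.png');c=cv2.imread('pics/side17.png')
cv2.imwrite('pics/c25.png',np.hstack([a[90:330,150:390],c[90:330,150:390]]))
E
```

```text
(no output)
```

View pics/c25.png

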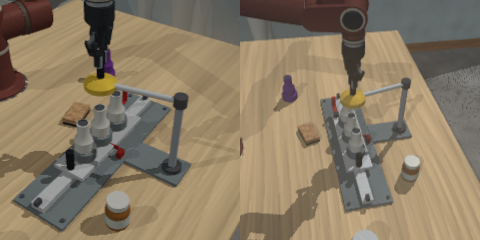

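>>> apply_moves:
  deltas: "-0.3 0 0 0 0; -0.2 0 0 0 0; -0.2 0 0 0.2 0; 0 0 0 0.6 0; 1 0 0 1 0; 1 0 0 1 0"

```text
time: 63.68
tcp_pos: [0.5422, -0.0525, 0.4011]
orientation: [-1.579, 0.004, 1.814]
ft_force: [0.5, -0.0, -0.8]
finger_gap: 0.901
```

>>> apply_moves:
  deltas: "1 -0.3 0.2 0.3 -0.05; 1 -0.7 0.5 0.5 -0.1; 1 -1 1 0.5 -0.15; 1 -1 1 0.5 -0.2; 1 -1 1 0.5 -0.25; 1 -1 1 0.5 -0.3; 1 -1 1 0.5 -0.35; 1 -1 1 0.5 -0.4"

```text
time: 64.68
tcp_pos: [0.4406, 0.0478, 0.4445]
orientation: [-1.57, 0.001, 0.552]
ft_force: [-0.7, -0.3, -0.7]
finger_gap: 1.004
```

```bash
python3 w.py lamp_knob,lever_knob,mark w24; python3 find.py lamp_knob scene,side; python3 - <<'E'
from h import *
save('scene','scene18.png');save('side','side18.png')
a=cv2.imread('pics/scene18.png');c=cv2.imread('pics/side18.png')
cv2.imwrite('pics/c26.png',cv2.resize(np.hstack([a[110:330,150:350],c[110:330,170:370]]),(800,440)))
E
```

```text
lamp_knob [283.5 297.1] 0.65
lever_knob [312.3 119.5] 0.7
lever_knob [294.7 218. ] 0.2
mark [294.5 215.9] 0.62
mark [418.1 300.3] 0.6
64.875 [0.44075975 0.04772776 0.44458415] [ 0.49838628  0.06333172 -0.59285216]
lamp_knob scene [([218.1, 240.0], 0.53), ([265.9, 197.1], 0.37)]
lamp_knob side [([263.1, 168.2], 0.75)]
```

View pics/c26.png

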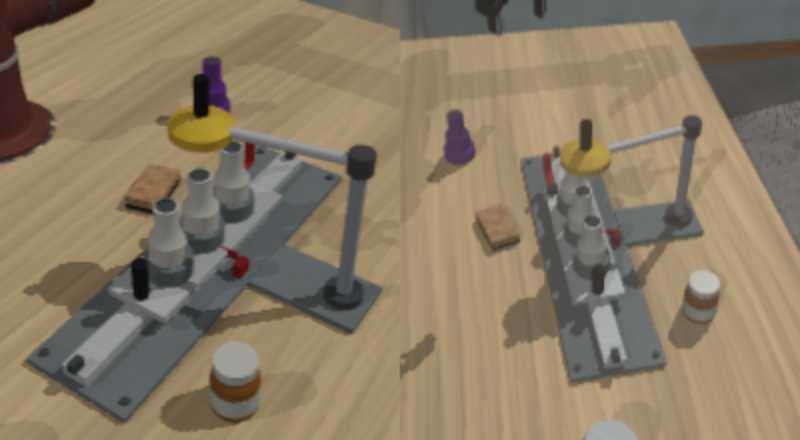

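View pics/w24.png

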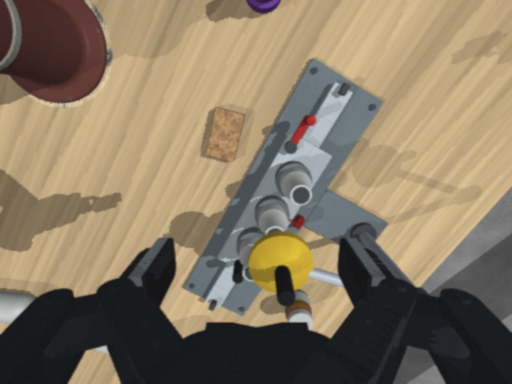

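```bash
python3 - <<'E'
from h import *
i=arm.camera_info('wrist')
print(tri([ray('scene',(250.2,149.5)),ray('side',(263.1,171.5)),ray('wrist',(285,299),i)]))
print('lever knob',atz('wrist',(311.5,120.5),.102,i),'hinge',atz('wrist',(291.5,147),.062,i))
E
```

```text
(array([ 0.543385  , -0.05462321,  0.32624225]), [np.float64(0.00012046435313917715), np.float64(0.0008253654101331717), np.float64(0.00083476839515085)])
lever knob [0.49394301 0.14199363 0.102     ] hinge [0.49728825 0.0834506  0.062     ]
```

```bash
python3 - <<'E'
from h import *
b=cv2.imread('pics/w24.png')[170:250,240:340];a=cv2.imread('pics/scene18.png')[215:265,230:290]
cv2.imwrite('pics/c27.png',np.hstack([cv2.resize(b,(400,320),interpolation=0),cv2.resize(a,(384,320),interpolation=0)]))
E
```

```text
(no output)
```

View pics/c27.png

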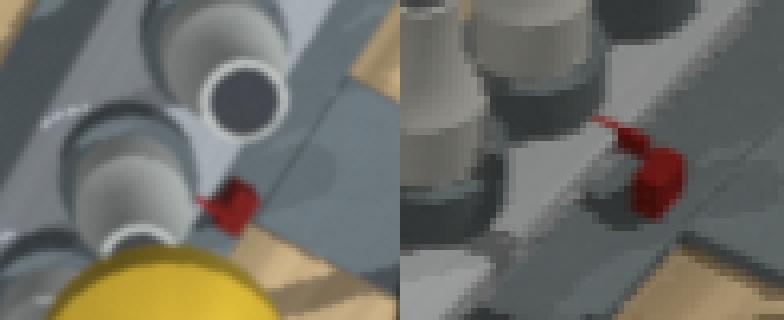

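The red line still runs straight into the pointer, all three shells sit flush, and the arm is clear, so I am handing in.

```bash
python3 -c "
from bench import arm
print(arm.finish_job())"
```

```text
the job is handed in; nothing more can be done
None
```

The jig is set up as asked, and I handed the job in at about 65 s of the 210 s allowed.

- **Carriage:** I opened the lever fully, slid the carriage so its red line met the pointer, and swung the lever fully closed. Measured right after clamping, the line and pointer agreed to about 0.2 mm. The lever measured within a few hundredths of a radian of fully clamped.
- **Shells:** All three white shells are on their own spigots. Each stopped at the height expected for flush when pressed with about 25 N, and the final pictures show them flush.
- **Lamp:** I swung it over only after the last shell was on. Its knob finished about 5 mm from the middle spigot's axis, mostly because the lamp's arc does not pass exactly over it.
- **Bystanders:** The sanding block, jar and tin were not touched. The block and jar look unmoved in the last pictures; I did not re-measure any of them, and the tin was only partly in the final crop.

Three things did not go to plan:

- **First lever grip:** The first try at the lever knob closed above the knob on nothing. The fingertips sit about 25 mm higher than the stated reach, so I gripped lower from then on.
- **First clamping:** The first clamping pulled the carriage about 10 mm off the mark. I opened the lever again, re-slid the carriage and clamped it with the gripper turning along with the lever, and it held.
- **Final line check:** With the shells and lamp in place, I could only check the line and pointer by eye, and they looked aligned.

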